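# Turn the coated gianduja slab over on the tempering stone

## Task

The chocolate coat on the gianduja slab lying against the steel bar has set: take the turner (the cranked spatula) from its rest, work its blade under the slab and turn the slab over with a roll of the wrist, so that it lies flat on the bare stone with the dark coat down and the pale side up. Keep the slab within a hand's breadth of the stone, never touch it with the gripper or arm, and leave the slab that is already turned and the other things on the bench where they are. Finally lay the turner back in its rest as it was and let go.

Things in the scene. Friction and masses are not known exactly. Their poses are not given: they have to be found in the camera images.
- slab: Slab to turn: pale gianduja, 90 (x) x 110 (y) x 14 mm, about 160 g, all edges rounded (7 mm radius), dark chocolate coat on top. Origin: centre of its pale underside; z points out of the dark face (up at the start, down when done). Lies flat, its +y end 1 to 5 mm from the steel bar, so it backs a blade pushed under the -y end; the stone is free on its -x and +x sides, to roll it over either way.
- slab_done: The slab already turned (leave it): same size, pale side up, in the corner of the stone at its +x, -y end. Origin at the centre of its underside.
- stone: Fixed granite tempering stone, 450 mm (x) by 360 mm (y), top 30 mm above the table. Origin: centre of its underside, z up. A 20 mm square steel bar lies fixed on it along x, from x -200 to +200 mm, near face at y = +115 mm. The coated slab is parallel to it within about 2 degrees.
- spatula: Turner, 288 mm long, 0.2 kg, in its rest at the start. Origin: underside of the blade, middle of its back edge; x to the tip, z out of the upper face. Steel blade: x 0 to 120 mm, 80 mm wide, 2 mm thick, square tip; friction on the slab about 0.6. A neck rises to a round black handle, 24 mm diameter, parallel to the blade, axis at z 45 mm, x -43 to -168 mm: grip it at any turn about its axis.
- spatula_grip (a point): Point on the handle's axis to grip, in the spatula's frame at (-90, 0, 45) mm.
- spatula_tip (a point): Middle of the blade's tip edge, underside; in the spatula's frame (120, 0, 0) mm.
- rest: Fixed dark steel rest, z up, x towards the tip; the turner in it is parallel, its origin 5 mm above this one. A dish takes the blade (floor 5 mm, rim 12 mm high, inside x -10 to 134, y -51 to 51 mm); a forked post at x -145 mm (8 mm thick, 69 mm high, prongs flaring from 40 mm apart) carries the handle's tail at z 38 mm. The handle is free on both sides from x -140 to -45 mm.
- rest_grip (a point): Where spatula_grip is when the turner lies in its rest, 50 mm above the table.
- rest_tip (a point): Where spatula_tip is when the turner lies in its rest, 5 mm above the table.
- bowl: Bystander: white bowl, 240 mm wide, 130 mm high. Origin under its centre.
- thermometer: Bystander: red and black infrared thermometer lying on its side, about 150 mm long, 38 mm high. Origin at its underside.
- scraper: Bystander: steel bench scraper 150 mm by 120 mm, 22 mm high, wooden grip. Origin at its underside.
- jar: Bystander: jar of hazelnut paste, 90 mm wide, 120 mm high. Origin under its centre.
- bottle: Bystander: yellow bottle of coloured cocoa butter, 60 mm wide, 160 mm high. Origin under its centre.
There are look-alikes about, which are no part of the job. What is shaped like the slab but blue or pink is not meant.

How it is judged:
By the outcome, as a careful person would: the job done as asked, in the order asked, and still so for the second after the job is handed in, with the robot touching nothing.
It also fails if it takes over 51 s, if anything falls off the work surface, if the arm or the gripper's body presses on something with over 40 N, if the wrist force passes 120 N, or if a joint passes its speed limit or range.

## Robot

A 7-joint arm with a two-finger parallel gripper is mounted at the origin on the work surface. World frame = base frame: x ahead of the robot, y to its left, z up, the work surface at z = 0. Lengths are in m, angles in rad, forces in N, time in s.
With the tool pointing down it reaches from about 0.4 to 0.85 m from the base axis. Payload 10.4 kg.
Tool frame: the origin (TCP) lies at the very end of the fingers, on their centre line; the grasp point (between the pads) lies 19 mm behind it; z points along the fingers, y is the direction in which the jaws open and shut (so a half turn about z gives the same grasp; the last joint's range is limited). The gripper opens to 87 mm and grips with 3 to 60 N. Pads are 19 mm wide; open, the fingers measure 117 mm over their backs; the gripper's body (75 mm by 190 mm) begins 51 mm behind the grasp point.
Start: joints at [-1.337, 0.332, -0.065, 1.46, 0.022, 1.35, -0.088], TCP at [0.159, 0.605, 0.192] pointing down, gripper open.
Joint ranges: [-2.6, 2.6], [-0.5, 2.12], [-1.47, 1.34], [0.16, 2.42], [-1.27, 4.41], [0.06, 2.06], [-2.6, 2.6]. Speed limits (rad/s): [2.22, 2.22, 2.79, 2.79, 3.14, 3.14, 3.14].

## Interface

Orientations are given as a unit quaternion [x, y, z, w].
In Python, from bench import r, eyes, job gives the robot as it stands. The module is installed in compiled form; this text tells all that it offers.
- The arm moves only by the tool play_rows, never from a script. Its argument "motion" is a list of rows, each a list of 7 numbers: the shift along the tool's x, y, z as a fraction of full scale, then the turn, a rotation vector about the tool's x, y, z as a fraction of full scale, then the opening in per cent of the stroke, from 0 (shut) to 100 (fully open). A call has 1 to 5 rows; each row is the pose to reach, as a shift and turn from the pose commanded when the call began, along the tool's axes at that moment; what a row does not reach only later rows make up. Full scale, the value 1, is 0.2 m for a shift and 90 degrees for a turn. A row lasts 1/8 s, in which the tool goes at most 62.5 mm and 10.7 degrees, less where a joint would pass 70% of its speed; a pose out of reach is approached as far as the arm can. A call with a number of a shift or a turn outside -1 to 1 is refused whole. A call with a gripper value outside its range is refused whole. The fingers move at their own pace and stop on an object; "squeeze" is the grip in N (left out, the last holds). Time passes only in rows, so rows that repeat a pose let the fingers close. It gives the time, the measured TCP pose, the force and the opening at its end, in the units of the state.
- r.read_state(): the state, without advancing time (a new reading comes with each control period).
- eyes.camera(name): name is "scene" or "top"; returns a dict with "image" (420x560x3 uint8, red, green, blue), "mtx" (3x3 intrinsics, pixels), "R" (3x3) and "t" (3): a world point X has camera coordinates R X + t. Camera axes: x right, y down, z forward; pixel columns grow to the right and rows downward; lengths in m; the calibration is good to about 2 mm. A picture is of the moment at which its call begins. There is no depth.
- job.close_job(): hands the job in, once; it reports no verdict.
Trained networks look in a picture, given as the dict that the camera call returned (one of the last four; its "shot" number tells which), for a name from the list of things; names that differ only in an ending like _2 or _b are one class to them, and where a whole thing is asked for, a point or a joint stands for the part that bears it (a point fixed in the world has none). Each returns a list of dicts, best first, with "p" (0 to 1); they miss things now and then, are a little off and sometimes report something else, mostly with a low value. They report only what shows in the picture. A call takes as long as a camera call. They do not tell look-alikes from the thing itself.
- eyes.regions_of(picture, label): "region" (420x560 bool, what is visible of it) and "xy" ([column, row] in pixels, amid what is visible of it).
- eyes.landmark_of(picture, label): "xy" ([column, row] in pixels: a listed point, or the origin of a listed thing).
The state is a dict: "time": time; "joint_positions": joint angles; "joint_vel": joint speeds; "joint_torque": joint torques, N m; "ee_pos": TCP position; "eef_rot": TCP orientation; "ft_force": force on the tool from outside, world axes, zero at the start; "torque": the same for the moment, N m; "width": finger opening in m.
Only numpy, scipy, OpenCV 4.12 (cv2) and the standard library are available. Lean on these libraries where they do the work, as an engineer would, in place of code of your own. Each camera call takes 0.05 s, during which the arm holds its last target. There are 200 camera calls.

## Working session

There is one attempt and no reset: what is moved stays moved. The work goes in short steps, Python scripts to look and compute and a tool call to move; the robot and the scene stay as the last step left them, time stands still between calls to the robot, and variables do not carry over. Pictures are saved under pics/ and viewed, about 8 in all and at most 12, crops included, and the job is handed in when it is done.

Besides the shell and the picture viewer there is one more tool, called after ">>>" in YAML: its name, and indented under it one key for each argument. play_rows: Moves the arm, as the interface text tells. Shift numbers are shares of 0.2 m and turn numbers shares of 90 degrees, none past 1 either way. Its arguments: {"type":"object","properties":{"motion":{"type":"array","items":{"type":"array","items":{"type":"number"}}},"squeeze":{"type":"number"}},"required":["motion"]}

```bash
mkdir -p pics; cat > h.py <<'E'
import numpy as np, cv2
from bench import r, eyes, job
from scipy.spatial.transform import Rotation as Ro
def cam(n): return eyes.camera(n)
def save(p,name,box=None,s=1):
    im=p["image"][:,:,::-1]
    if box: im=im[box[1]:box[3],box[0]:box[2]]
    cv2.imwrite("pics/"+name,cv2.resize(im,None,fx=s,fy=s,interpolation=cv2.INTER_CUBIC))
def ray(p,xy,z):
    K,R,t=map(np.array,(p["mtx"],p["R"],p["t"]))
    c=-R.T@t; d=R.T@np.linalg.inv(K)@np.array([xy[0],xy[1],1.])
    return c+d*(z-c[2])/d[2]
def proj(p,X):
    K,R,t=map(np.array,(p["mtx"],p["R"],p["t"]))
    q=K@(R@np.array(X)+t); return q[:2]/q[2]
def tri(ps,xys):
    A=[];b=[]
    for p,xy in zip(ps,xys):
        K,R,t=map(np.array,(p["mtx"],p["R"],p["t"]))
        c=-R.T@t; d=R.T@np.linalg.inv(K)@np.array([xy[0],xy[1],1.]);d/=np.linalg.norm(d)
        P=np.eye(3)-np.outer(d,d);A.append(P);b.append(P@c)
    return np.linalg.lstsq(np.vstack(A),np.hstack(b),rcond=None)[0]
E
python3 - <<'E'
from h import *
P=[cam("scene"),cam("top")]
save(P[0],"s0.png",s=1.4);save(P[1],"t0.png",s=1.4)
np.set_printoptions(precision=4,suppress=True)
for p in P: print("cam",-np.array(p["R"]).T@np.array(p["t"]))
for n in ["slab","slab_done","stone","spatula","spatula_grip","spatula_tip","rest","rest_grip","rest_tip","bowl","thermometer","scraper","jar","bottle"]:
    L=[eyes.landmark_of(p,n) for p in P]
    print(n,[[(round(a["p"],2),np.round(a["xy"],1).tolist()) for a in l[:3]] for l in L], tri(P,[l[0]["xy"] for l in L]) if all(L) else "")
s=r.read_state();print(s)
E
```

```text
cam [ 1.6879 -0.3866  1.254 ]
cam [0.3195 0.0431 1.7248]
slab [[(0.98, [196.7, 191.2]), (0.64, [310.7, 191.0]), (0.59, [266.6, 298.2])], [(0.95, [246.7, 222.0]), (0.8, [354.0, 282.4]), (0.66, [333.5, 133.6])]] [0.51   0.0148 0.1497]
slab_done [[(0.77, [281.0, 235.4]), (0.62, [310.2, 190.1])], [(0.84, [298.5, 174.6]), (0.55, [409.6, 224.5])]] [0.6949 0.0383 0.0477]
stone [[(0.95, [293.9, 203.4])], [(0.82, [266.5, 229.9])]] [ 0.5265  0.1485 -0.0121]
spatula [[(0.8, [159.3, 246.5])], [(0.83, [409.2, 222.5]), (0.42, [173.3, 184.2])]] [ 0.5513 -0.3158  0.0012]
spatula_grip [[(0.68, [127.5, 241.1])], [(0.94, [440.0, 223.7]), (0.27, [411.4, 227.2]), (0.26, [175.9, 184.7])]] [ 0.5411 -0.4012  0.0537]
spatula_tip [[(0.98, [196.5, 238.5]), (0.23, [135.2, 196.4])], [(0.84, [370.8, 218.1])]] [ 0.564  -0.1962 -0.0005]
rest [[(0.85, [158.6, 246.9]), (0.47, [291.0, 200.6])], [(0.71, [410.0, 222.6])]] [ 0.5511 -0.3183  0.0003]
rest_grip [[(0.96, [126.6, 241.9])], [(0.79, [441.5, 225.3])]] [ 0.5371 -0.4057  0.0479]
rest_tip [[(0.72, [195.9, 240.2])], [(0.64, [370.9, 214.6]), (0.18, [441.0, 220.1])]] 
[... 335 characters left out ...]
jar [[(0.84, [393.9, 203.7])], [(0.62, [178.2, 183.9])]] [0.6753 0.4423 0.0077]
bottle [[(0.96, [382.3, 185.5]), (0.73, [198.4, 238.4])], [(0.95, [164.0, 213.9])]] [ 0.5723  0.4758 -0.0062]
{'time': 1.5, 'joint_positions': array([-1.3366,  0.3322, -0.0647,  1.4601,  0.0216,  1.3499, -0.0885]), 'joint_vel': array([ 0.0004,  0.0016,  0.0014,  0.0016, -0.0008,  0.0005,  0.    ]), 'joint_torque': array([ -0.0001, -62.3042,   0.0244, -39.0117,  -0.0612,   0.0317,
         0.    ]), 'ee_pos': array([0.1587, 0.6045, 0.1917]), 'eef_rot': array([0.1281, 0.9918, 0.0001, 0.    ]), 'ft_force': array([-0.7183,  0.7515,  0.0216]), 'torque': array([-0.0622,  0.0264,  0.0396]), 'width': 0.08687863899187155}
```

View pics/s0.png

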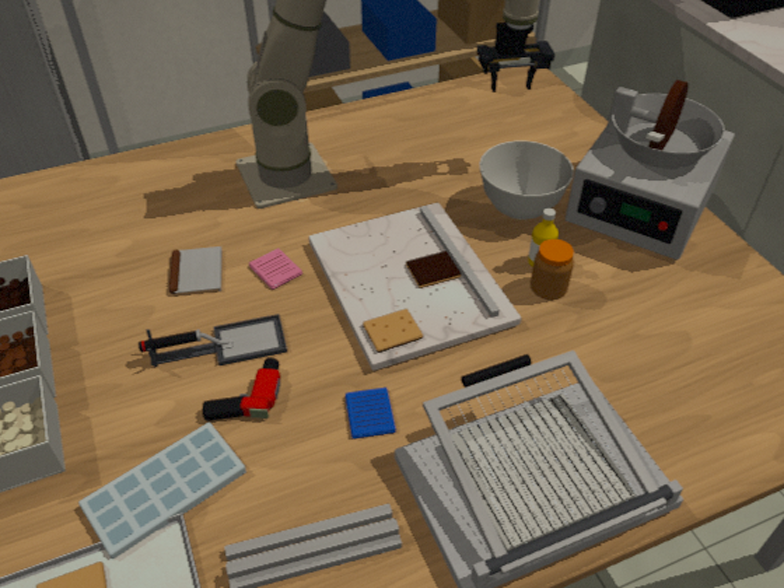

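View pics/t0.png

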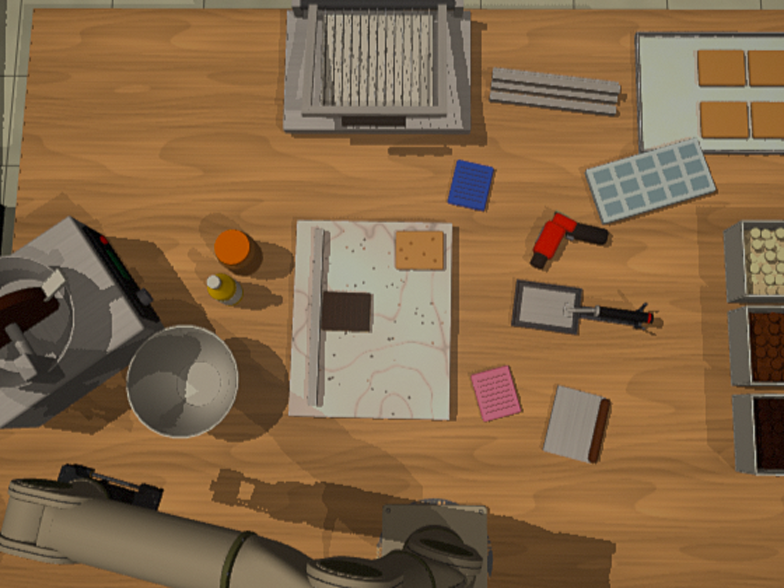

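The dark slab lies against the bar (top picture 347,312 in the enlarged view). The finished slab is at 420,250 and the turner in its rest runs from blade 547,306 to handle end 650,318. I'll set out towards the rest and log joint states on the way, so I can model the arm's reach.

```bash
cat >> h.py <<'E'
import json,os
def log():
    s=r.read_state()
    with open("log.jsonl","a") as f: f.write(json.dumps([s["time"]]+[np.array(s[k]).tolist() for k in("joint_positions","ee_pos","eef_rot")])+"\n")
    return s
def Rt(yaw,tilt,pitch=0):
    "tool x along handle dir (yaw deg), tool z down, then hand tilted about tool x by tilt deg (+ = hand towards +x world for yaw 90)"
    y=np.radians(yaw); x=np.array([np.cos(y),np.sin(y),0]); z=np.array([0,0,-1.])
    return Ro.from_matrix(np.c_[x,np.cross(z,x),z])*Ro.from_euler("y",pitch,degrees=True)*Ro.from_euler("x",tilt,degrees=True)
def rel(p,R,base=None):
    "numbers for play_rows from base=(pos,Ro) (default measured)"
    if base is None:
        s=r.read_state(); base=(np.array(s["ee_pos"]),Ro.from_quat(s["eef_rot"]))
    d=base[1].inv().apply(np.array(p)-base[0])/0.2
    w=(base[1].inv()*R).as_rotvec()/(np.pi/2)
    return np.round(np.r_[d,w],3).tolist()
E
python3 - <<'E'
from h import *
np.set_printoptions(precision=4,suppress=True)
log()
print(rel([.30,.58,.35],Rt(75.3-90,0)*Ro.from_euler("z",0)), Rt(83,45).as_matrix())
print(rel([.30,.58,.35],Rt(-14.7,0)))
P=[cam("scene"),cam("top")]
for n,z in (("slab",.044),("slab_done",.044),("stone",.03),("spatula",.007)):
  for p in P:
    for a in eyes.regions_of(p,n)[:3]:
        c,_=cv2.findContours(a["region"].astype(np.uint8),0,2); c=max(c,key=cv2.contourArea)[:,0]
        w=np.array([ray(p,q,z)[:2] for q in c]).astype(np.float32)
        rc=cv2.minAreaRect(w*1000)
        print(n,p is P[1],round(a["p"],2),np.round(a["xy"]),"rect mm",np.round(rc[0],1),np.round(rc[1],1),round(rc[2],1), "col",P[0]["image"].dtype if 0 else p["image"][a["region"]].mean(0).round())
E
```

```text
[-0.714, 0.061, -0.792, 0.0, -0.0, 2.0] [[ 0.1219  0.7018 -0.7018]
 [ 0.9925 -0.0862  0.0862]
 [ 0.     -0.7071 -0.7071]]
[-0.714, 0.061, -0.792, 0.0, -0.0, 2.0]
slab False 0.9 [307. 192.] rect mm [547.9 200.6] [114.  100.1] 88.7 col [49. 27. 16.]
slab False 0.84 [199. 189.] rect mm [ 401.9 -143.2] [116.8  87.3] 14.5 col [167.  94. 110.]
slab False 0.58 [267. 296.] rect mm [873.1 -88.8] [ 90.1 113.8] 78.9 col [ 24.  65. 130.]
slab True 0.88 [354. 281.] rect mm [ 361.9 -133.9] [108.3  89. ] 15.9 col [170.  91. 105.]
slab True 0.74 [335. 134.] rect mm [836.8 -80.6] [ 91.1 110.9] 77.5 col [ 49.  63. 119.]
slab True 0.6 [246. 223.] rect mm [542.3 201.2] [ 89.2 107.9] 0.5 col [60. 46. 36.]
slab_done False 0.95 [281. 231.] rect mm [688.9  36.8] [ 97.8 112.2] 0.8 col [153. 116.  66.]
slab_done True 0.94 [299. 176.] rect mm [682.1  37.8] [ 91.2 108.5] 0.4 col [165. 115.  61.]
stone False 0.65 [293. 200.] rect mm [539.5 144. ] [367.2 468. ] 89.0 col [163. 155. 144.]
stone True 0.7 [127. 272.] rect mm [381.6 569.3] [247.7 250.1] 0.6 col [105.  97.  85.]
stone True 0.59 [266. 238.] rect mm [529.  144.7] [359.4 449. ] 89.3 col [169. 162. 143.]
stone True 0.27 [399. 232.] rect mm [ 547.7 -324.2] [295.7 108.6] 82.3 col [62. 54. 49.]
spatula False 0.76 [170. 245.] rect mm [ 540.7 -343.4] [302.7  91.3] 77.0 col [108. 103.  97.]
spatula False 0.38 [374. 126.] rect mm [280.2 624.5] [265.4 362.3] 69.1 col [102.  99.  90.]
spatula True 0.88 [395. 222.] rect mm [ 560.  -261.9] [128.9  81.3] 82.9 col [118. 109.  99.]
spatula True 0.3 [129. 274.] rect mm [382.5 576.6] [251.1 254.6] 0.6 col [105.  97.  85.]
```

```bash
python3 - <<'E'
from h import *
s=r.read_state(); b=(np.array(s["ee_pos"]),Ro.from_quat(s["eef_rot"]))
for p,R in [([.30,.56,.35],Rt(150,0)),([.46,.40,.35],Rt(125,20)),([.56,.2,.33],Rt(105,40)),([.60,-.02,.3],Rt(90,20,0)),([.60,-.22,.28],Rt(83,-20))]:
    print(rel(p,R,b)); b=(np.array(p),R)
E
```

```text
[-0.74, -0.036, -0.792, 0.0, -0.0, 0.17]
[-1.093, -0.293, 0.0, 0.219, 0.048, 0.275]
[-1.106, -0.12, 0.15, 0.22, 0.112, 0.193]
[-1.114, 0.026, 0.174, -0.221, 0.084, 0.145]
[-1.0, 0.034, 0.094, -0.444, -0.0, 0.079]
```

>>> play_rows:
  motion:
    - [-0.74, -0.036, -0.79, 0, 0, 0.17, 100]
    - [-0.74, -0.036, -0.79, 0, 0, 0.17, 100]
    - [-0.74, -0.036, -0.79, 0, 0, 0.17, 100]
    - [-0.74, -0.036, -0.79, 0, 0, 0.17, 100]
    - [-0.74, -0.036, -0.79, 0, 0, 0.17, 100]

```text
time: 2.62
ee_pos: [0.3019, 0.5598, 0.3511]
eef_rot: [0.26, 0.965, 0.001, 0.001]
ft_force: [-0.6, -0.5, -0.9]
width: 0.0871
```

```bash
python3 - <<'E'
from h import *
s=log();print(s["time"],s["ee_pos"],s["joint_positions"].round(2))
print(rel([.44,.42,.36],Rt(125,20)))
E
```

```text
2.625 [0.30191754 0.55978202 0.35110736] [-1.19  0.33  0.06  1.14 -0.02  1.67 -0.09]
[-0.948, -0.257, -0.045, 0.221, 0.048, 0.273]
```

>>> play_rows:
  motion:
    - [-0.95, -0.26, -0.045, 0.22, 0.05, 0.27, 100]
    - [-0.95, -0.26, -0.045, 0.22, 0.05, 0.27, 100]
    - [-0.95, -0.26, -0.045, 0.22, 0.05, 0.27, 100]
    - [-0.95, -0.26, -0.045, 0.22, 0.05, 0.27, 100]
    - [-0.95, -0.26, -0.045, 0.22, 0.05, 0.27, 100]

```text
time: 3.25
ee_pos: [0.4341, 0.4172, 0.3489]
eef_rot: [0.452, 0.876, -0.15, -0.081]
ft_force: [-0.9, -0.1, 0.8]
width: 0.0871
```

```bash
python3 - <<'E'
from h import *
s=log();print(s["time"],s["ee_pos"],s["joint_positions"].round(2))
print(rel([.55,.25,.34],Rt(105,40)))
E
```

```text
3.25 [0.43411211 0.41724666 0.34885614] [-0.86  0.57  0.13  0.85 -0.13  2.06 -0.17]
[-1.018, 0.002, 0.04, 0.224, 0.11, 0.199]
```

```bash
python3 - <<'E'
from h import *
print(rel([.52,.25,.3],Rt(105,-15)))
E
```

```text
[-0.932, -0.046, 0.27, -0.381, 0.006, 0.23]
```

>>> play_rows:
  motion:
    - [-0.93, -0.05, 0.27, -0.38, 0, 0.23, 100]
    - [-0.93, -0.05, 0.27, -0.38, 0, 0.23, 100]
    - [-0.93, -0.05, 0.27, -0.38, 0, 0.23, 100]
    - [-0.93, -0.05, 0.27, -0.38, 0, 0.23, 100]
    - [-0.93, -0.05, 0.27, -0.38, 0, 0.23, 100]

```text
time: 3.88
ee_pos: [0.5163, 0.2503, 0.3014]
eef_rot: [0.602, 0.788, 0.103, 0.083]
ft_force: [-0.4, 0.5, 1.1]
width: 0.0871
```

```bash
cat > fit.py <<'E'
from h import *
from scipy.optimize import least_squares
from itertools import product
D=[json.loads(l) for l in open("log.jsonl")]
def fk(q,x,sg):
    # x: az0,h,L1,a1,L2,a2,L3(wrist->tcp),a3,roll0
    az,h,L1,a1,a1b,L2,a3,L3,r0=x
    T=Ro.from_euler("z",az+sg[0]*q[0]); p=np.array([0,0,h])
    T=T*Ro.from_euler("y",q[1]); T=T*Ro.from_euler("z",sg[1]*q[2])
    p=p+T.apply([a1,0,L1]); T=T*Ro.from_euler("y",q[3]); p=p+T.apply([a1b,0,L2])
    T=T*Ro.from_euler("z",sg[2]*q[4])*Ro.from_euler("y",q[5])
    p=p+T.apply([a3,0,L3]); T=T*Ro.from_euler("z",sg[3]*q[6]+r0)
    return p,T
def res(x,sg):
    o=[]
    for t,q,p,R in D:
        pp,T=fk(q,x,sg); o+=list(pp-p)+list((T.inv()*Ro.from_quat(R)).as_rotvec()*.3)
    return np.array(o)
def fit():
    best=None
    for sg in product((1,-1),repeat=4):
        for r0 in (0,1.57,3.14,-1.57):
            x0=[0 if sg[0]<0 else 2.65,.35,.4,0,0,.4,0,.25,r0]
            f=least_squares(res,x0,args=(sg,),max_nfev=60)
            if best is None or f.cost<best[0]: best=(f.cost,f.x,sg)
    return best
if __name__=="__main__":
    c,x,sg=fit(); print(c,x.round(4),sg,res(x,sg).reshape(-1,6).round(3)); json.dump([x.tolist(),sg],open("kin.json","w"))
E
python3 - <<'E'
from h import *
s=log();print(s["time"],s["ee_pos"],s["joint_positions"].round(2))
print(rel([.59,.02,.30],Rt(83,-45)))
E
python3 fit.py
```

```text
3.875 [0.51631472 0.25034311 0.3014418 ] [-0.81 -0.04  0.21  1.69  0.11  1.25 -0.35]
[-1.208, 0.048, 0.028, -0.327, -0.121, 0.218]
5.185279527258641e-05 [-0.0732  0.2846  0.4406  0.0067  0.0081  0.4947  0.0053  0.3917  1.4993] (-1, -1, -1, -1) [[-0.     0.    -0.001 -0.     0.    -0.001]
 [ 0.002  0.001 -0.    -0.     0.    -0.001]
 [-0.001 -0.     0.     0.    -0.007  0.001]
 [-0.002  0.002  0.001 -0.     0.006  0.   ]]
```

```bash
sed -i 's/\*Ro.from_euler("y",pitch,degrees=True)\*Ro.from_euler("x",tilt,degrees=True)/*Ro.from_euler("x",tilt,degrees=True)*Ro.from_euler("y",pitch,degrees=True)/' h.py
cat > ik.py <<'E'
from fit import *
X,SG=json.load(open("kin.json"))
LO=np.array([-2.6,-.5,-1.47,.16,-1.27,.06,-2.6]);HI=np.array([2.6,2.12,1.34,2.42,4.41,2.06,2.6])
def ik(p,R,seeds,w=.3):
    b=None
    def e(q,q0):
        pp,T=fk(q,X,SG); return np.r_[(pp-p)*1,(T.inv()*R).as_rotvec()*w,(q-q0)*1e-3]
    for q0 in seeds:
        q0=np.clip(q0,LO+.01,HI-.01)
        f=least_squares(e,q0,bounds=(LO,HI),args=(q0,),max_nfev=80)
        if b is None or f.cost<b[0]: b=(f.cost,f.x,np.linalg.norm(f.fun[:3])*1000,np.degrees(np.linalg.norm(f.fun[3:6])/w))
    return b
def tcp(g,R): return np.array(g)+.019*R.apply([0,0,1])
E
python3 - <<'E'
from ik import *
q0=np.array(D[-1][1])
rng=np.random.default_rng(0)
for th in (45,38,30,20):
  for pi in (0,15,25,35):
    out=[];q=q0
    sd=[q0]+[rng.uniform(LO,HI) for _ in range(5)]
    for g,R in [((.5405,-.4065,.05),Rt(83,th,pi)),((.5405,-.4065,.2),Rt(83,th,pi)),((.542,-.08,.15),Rt(90,th,pi)),((.542,.042,.075),Rt(90,th,pi)),((.50,.042,.09),Rt(90,th-35,pi)),((.473,.042,.083),Rt(90,th-70,pi)),((.43,.042,.13),Rt(90,th-75,pi))]:
        b=ik(tcp(g,R),R,[q]+sd); q=b[1]; out.append((round(b[2]),round(b[3])))
    print(th,pi,out)
E
```

```text
45 0 [(6, 2), (24, 7), (0, 0), (0, 0), (0, 0), (0, 0), (11, 3)]
45 15 [(22, 7), (42, 13), (2, 1), (0, 0), (0, 0), (0, 0), (10, 3)]
45 25 [(31, 9), (52, 15), (1, 0), (0, 0), (0, 0), (0, 0), (4, 1)]
45 35 [(37, 11), (57, 17), (0, 0), (0, 0), (0, 0), (0, 0), (0, 0)]
38 0 [(0, 0), (11, 3), (0, 0), (0, 0), (0, 0), (10, 3), (28, 7)]
38 15 [(8, 2), (28, 8), (0, 0), (0, 0), (0, 0), (8, 2), (26, 7)]
38 25 [(17, 5), (37, 11), (0, 0), (0, 0), (0, 0), (1, 0), (18, 5)]
38 35 [(25, 7), (44, 13), (0, 0), (0, 0), (0, 0), (0, 0), (6, 1)]
30 0 [(0, 0), (0, 0), (0, 0), (0, 0), (0, 0), (29, 7), (46, 12)]
30 15 [(0, 0), (12, 3), (0, 0), (0, 0), (0, 0), (26, 7), (44, 11)]
30 25 [(1, 0), (21, 6), (0, 0), (0, 0), (0, 0), (16, 4), (33, 8)]
30 35 [(10, 3), (29, 8), (0, 0), (0, 0), (0, 0), (1, 0), (18, 5)]
20 0 [(0, 0), (0, 0), (0, 0), (0, 0), (0, 0), (53, 13), (70, 17)]
20 15 [(0, 0), (0, 0), (0, 0), (0, 0), (0, 0), (48, 12), (65, 16)]
20 25 [(0, 0), (2, 0), (0, 0), (0, 0), (0, 0), (33, 8), (50, 12)]
20 35 [(0, 0), (10, 3), (0, 0), (0, 0), (0, 0), (13, 3), (29, 7)]
```

```bash
python3 - <<'E'
from ik import *
q0=np.array(D[-1][1])
rng=np.random.default_rng(0)
for th in (40,36):
  for pi in (-10,0,10,20):
    out=[];q=q0
    sd=[q0]+[rng.uniform(LO,HI) for _ in range(5)]
    for g,R in [((.5405,-.4065,.05),Rt(83,th,pi)),((.5405,-.4065,.09),Rt(83,th,pi)),((.5405,-.39,.16),Rt(83,th-20,pi)),((.542,-.08,.15),Rt(90,th,pi)),((.542,.042,.075),Rt(90,th,pi)),((.592,.042,.095),Rt(90,th-20,pi)),((.545,.042,.09),Rt(90,th-45,pi)),((.523,.042,.085),Rt(90,th-70,pi)),((.505,.042,.08),Rt(90,th-80,pi)),((.48,.042,.13),Rt(90,th-75,pi)),((.47,.042,.14),Rt(90,th-65,pi))]:
        b=ik(tcp(g,R),R,[q]+sd); q=b[1]; out.append((round(b[2]),round(b[3])))
    print(th,pi,out)
print(rel([.59,.05,.30],Rt(90,0)))
E
```

```text
40 -10 [(0, 0), (0, 0), (0, 0), (0, 0), (0, 0), (0, 0), (0, 0), (0, 0), (11, 3), (1, 0), (0, 0)]
40 0 [(0, 0), (0, 0), (0, 0), (0, 0), (0, 0), (0, 0), (0, 0), (0, 0), (19, 5), (7, 2), (0, 0)]
40 10 [(7, 2), (11, 3), (0, 0), (0, 0), (0, 0), (0, 0), (0, 0), (0, 0), (19, 5), (8, 2), (0, 0)]
40 20 [(17, 5), (21, 6), (0, 0), (0, 0), (0, 0), (0, 0), (0, 0), (0, 0), (12, 3), (3, 1), (0, 0)]
36 -10 [(0, 0), (0, 0), (0, 0), (0, 0), (0, 0), (0, 0), (0, 0), (0, 0), (20, 5), (10, 3), (0, 0)]
36 0 [(0, 0), (0, 0), (0, 0), (0, 0), (0, 0), (0, 0), (0, 0), (0, 0), (28, 7), (17, 4), (0, 0)]
36 10 [(0, 0), (3, 1), (0, 0), (0, 0), (0, 0), (0, 0), (0, 0), (0, 0), (28, 7), (17, 4), (0, 0)]
36 20 [(9, 3), (13, 4), (0, 0), (0, 0), (0, 0), (0, 0), (0, 0), (0, 0), (20, 5), (11, 3), (0, 0)]
[-1.063, 0.086, 0.038, 0.168, -0.018, 0.168]
```

>>> play_rows:
  motion:
    - [-0.98, 0.08, 0.04, 0.168, 0, 0.168, 100]
    - [-0.98, 0.08, 0.04, 0.168, 0, 0.168, 100]
    - [-0.98, 0.08, 0.04, 0.168, 0, 0.168, 100]
    - [-0.98, 0.08, 0.04, 0.168, 0, 0.168, 100]

```text
time: 4.38
ee_pos: [0.5889, 0.0627, 0.2997]
eef_rot: [0.707, 0.707, 0.007, -0.01]
ft_force: [-1.0, 0.8, 0.0]
width: 0.0869
```

```bash
python3 - <<'E'
from h import *
s=log();print(s["time"],s["ee_pos"],s["joint_positions"].round(2))
print(rel([.60,-.12,.25],Rt(84,20,-8)))
E
```

```text
4.375 [0.58893373 0.06265447 0.29970454] [-0.53  0.23  0.45  1.39 -0.13  1.54 -0.09]
[-0.919, 0.057, 0.226, 0.223, -0.091, 0.053]
```

>>> play_rows:
  motion:
    - [-0.92, 0.06, 0.23, 0.223, -0.09, 0.053, 100]
    - [-0.92, 0.06, 0.23, 0.223, -0.09, 0.053, 100]
    - [-0.92, 0.06, 0.23, 0.223, -0.09, 0.053, 100]
    - [-0.92, 0.06, 0.23, 0.223, -0.09, 0.053, 100]

```text
time: 4.88
ee_pos: [0.5993, -0.1197, 0.2459]
eef_rot: [0.722, 0.666, -0.168, -0.085]
ft_force: [0.7, 0.1, 0.3]
width: 0.0874
```

```bash
python3 - <<'E'
from h import *
s=log();print(s["time"],s["ee_pos"],s["joint_positions"].round(2))
R=Rt(83,34,-8); print(rel(np.array([.5405,-.30,.2])-.05*0*R.apply([0,0,1]),R))
p=cam("top"); save(p,"t1.png",(350,180,480,280),5)
E
```

```text
4.875 [ 0.59931123 -0.11968174  0.24594287] [-0.25  0.63  0.54  1.07 -0.13  1.85  0.16]
[-0.88, -0.106, 0.409, 0.152, 0.004, -0.011]
```

View pics/t1.png

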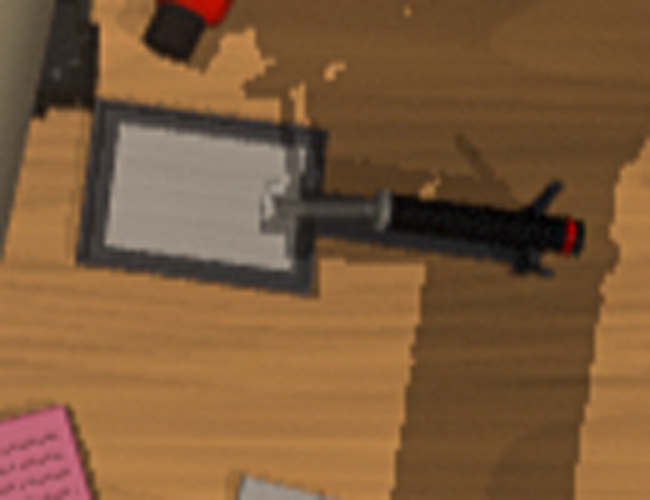

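The crop shows the handle from (387,210) to (580,236), the blade tip edge around (112,185) and the fork at about (535,230).

```bash
python3 - <<'E'
from h import *
p=cam("top")
f=ray(p,(350+387/5,180+209/5),.052);t=ray(p,(350+581/5,180+236/5),.052);b=ray(p,(350+112/5,180+184.5/5),.006)
print(f,t,np.linalg.norm(f-t),b, np.degrees(np.arctan2(*(f-t)[[1,0]])),np.degrees(np.arctan2(*(b-t)[[1,0]])), "grip",f+(t-f)*47/125, b-.21*(b-t)/np.linalg.norm(b-t))
R=Rt(83,40,-8);u=R.apply([0,0,1])
g=np.array([.540,-.4075,.05])
s=r.read_state();base=(np.array(s["ee_pos"]),Ro.from_quat(s["eef_rot"]))
print(rel(g-.08*u+[0,.05,0.03],R,base))
E
```

```text
[ 0.54656273 -0.36450003  0.052     ] [ 0.5306047  -0.48462102  0.052     ] 0.12117635937169324 [ 0.56721741 -0.1995784   0.006     ] 82.43258895332801 82.68063921246207 grip [ 0.54056251 -0.40966552  0.052     ] [ 0.54079973 -0.40524916  0.03919102]
[-1.11, 0.254, 0.634, 0.221, 0.004, -0.017]
```

>>> play_rows:
  motion:
    - [-0.95, 0.2, 0.5, 0.2, 0, -0.017, 52]
    - [-0.95, 0.2, 0.5, 0.2, 0, -0.017, 52]
    - [-0.95, 0.2, 0.5, 0.2, 0, -0.017, 52]
    - [-0.95, 0.2, 0.5, 0.2, 0, -0.017, 52]
    - [-0.95, 0.2, 0.5, 0.2, 0, -0.017, 52]

```text
time: 5.6
ee_pos: [0.5831, -0.318, 0.1594]
eef_rot: [0.69, 0.645, -0.265, -0.193]
ft_force: [-0.9, 1.0, 0.7]
width: 0.0482
```

```bash
cat > gr.py <<'E'
from h import *
import sys
R=Rt(82.8,40,-8);u=R.apply([0,0,1]); g=np.array([.5405,-.4075,.05])
E
python3 - <<'E'
from gr import *
s=log();print(s["time"],s["ee_pos"],s["joint_positions"].round(2),s["width"])
for d in (-.06,.017): print(rel(g+d*u,R))
E
```

```text
5.6 [ 0.58310336 -0.31799146  0.15937094] [ 0.08  1.06  0.63  0.68 -0.14  2.06  0.48] 0.04817675192349181
[-0.39, 0.22, 0.294, 0.029, 0.008, -0.0]
[-0.385, 0.202, 0.679, 0.029, 0.008, -0.0]
```

>>> play_rows:
  motion:
    - [-0.39, 0.22, 0.29, 0.029, 0.008, 0, 52]
    - [-0.39, 0.22, 0.29, 0.029, 0.008, 0, 52]
    - [-0.39, 0.22, 0.29, 0.029, 0.008, 0, 52]
    - [-0.39, 0.22, 0.29, 0.029, 0.008, 0, 52]

```text
time: 6.1
ee_pos: [0.5766, -0.4001, 0.0962]
eef_rot: [0.687, 0.64, -0.274, -0.207]
ft_force: [0.3, 0.4, -0.4]
width: 0.0453
```

```bash
python3 - <<'E'
from gr import *
s=log();print(s["time"],s["ee_pos"],s["joint_positions"].round(2),s["width"],g-.06*u)
for d in (-.06,.017): print(rel(g+d*u,R))
p=cam("scene"); save(p,"s1.png",(60,190,240,310),4)
E
```

```text
6.1 [ 0.57661591 -0.40007759  0.09624067] [ 0.22  1.23  0.67  0.51 -0.18  2.06  0.55] 0.0453255777551171 [ 0.57943735 -0.40400218  0.09551536]
[-0.019, 0.015, -0.005, 0.006, 0.004, 0.001]
[-0.016, 0.011, 0.38, 0.006, 0.004, 0.001]
```

View pics/s1.png

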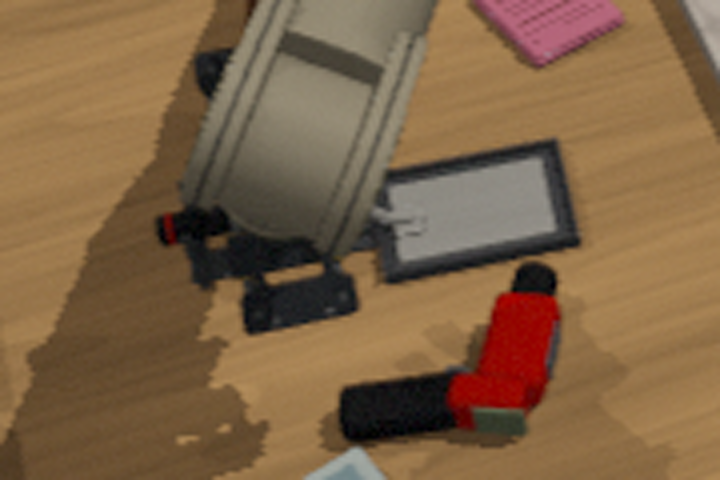

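The hand is above the handle, with its body clear of the thermometer (black end at 340,410 in the crop). I'll descend and grip.

>>> play_rows:
  motion:
    - [-0.017, 0.011, 0.2, 0.006, 0.004, 0, 52]
    - [-0.017, 0.011, 0.38, 0.006, 0.004, 0, 52]
    - [-0.017, 0.011, 0.38, 0.006, 0.004, 0, 52]
    - [-0.017, 0.011, 0.38, 0.006, 0.004, 0, 52]

```text
time: 6.65
ee_pos: [0.5295, -0.4101, 0.0381]
eef_rot: [0.688, 0.638, -0.275, -0.212]
ft_force: [-0.6, 0.1, 0.7]
width: 0.0452
```

>>> play_rows:
  motion:
    - [0, 0, 0, 0, 0, 0, 0]
    - [0, 0, 0, 0, 0, 0, 0]
    - [0, 0, 0, 0, 0, 0, 0]
    - [0, 0, 0, 0, 0, 0, 0]
  squeeze: 50

```text
time: 7.15
ee_pos: [0.5269, -0.4115, 0.0359]
eef_rot: [0.688, 0.636, -0.275, -0.214]
ft_force: [-1.3, -0.2, -0.2]
width: 0.0128
```

```bash
python3 - <<'E'
from gr import *
s=log();print(s["time"],s["ee_pos"],s["joint_positions"].round(2),s["width"],s["ft_force"],g+.017*u)
E
python3 fit.py
```

```text
7.15 [ 0.5268622  -0.41152858  0.03594861] [ 0.16  1.17  0.67  0.8  -0.16  1.86  0.57] 0.012765577644082366 [-1.31861155 -0.22644151 -0.16808796] [ 0.52946775 -0.40849105  0.03710398]
0.0004903562932092729 [-0.0692  0.2579  0.4252 -0.0251 -0.0022  0.505  -0.0204  0.366   1.5081] (-1, -1, -1, -1) [[-0.002  0.004  0.002 -0.     0.    -0.002]
 [-0.001  0.002  0.006 -0.     0.    -0.002]
 [ 0.002  0.006  0.005  0.    -0.007 -0.001]
 [-0.006  0.006 -0.002 -0.     0.005 -0.001]
 [-0.001  0.    -0.002  0.001 -0.    -0.002]
 [-0.002  0.    -0.003 -0.002 -0.007 -0.001]
 [-0.001  0.001 -0.002 -0.002 -0.013  0.002]
 [ 0.     0.001  0.    -0.002 -0.013  0.003]
 [-0.005  0.002 -0.004 -0.002 -0.013  0.003]]
```

>>> play_rows:
  motion:
    - [0, 0, 0, 0, 0, 0, 0]
    - [0, 0, 0, 0, 0, 0, 0]

```text
time: 7.4
ee_pos: [0.5273, -0.4116, 0.0366]
eef_rot: [0.688, 0.637, -0.275, -0.213]
ft_force: [2.8, -0.3, 4.1]
width: 0.0014
```

```bash
python3 - <<'E'
from gr import *
p=cam("scene"); q=cam("top")
a=p["image"][190:300,70:230,::-1]; b=q["image"][180:290,360:520,::-1]
cv2.imwrite("pics/c2.png",cv2.resize(np.vstack([a,b]),None,fx=3.6*.75,fy=3.6*.75,interpolation=2)) 
for n in ("spatula_grip","spatula_tip"):
    for c in (p,q): print(n,[(round(x["p"],2),x["xy"]) for x in eyes.landmark_of(c,n)[:2]])
E
```

```text
spatula_grip []
spatula_grip [(0.55, [440.0, 222.5])]
spatula_tip [(0.74, [193.7, 237.4])]
spatula_tip []
```

View pics/c2.png

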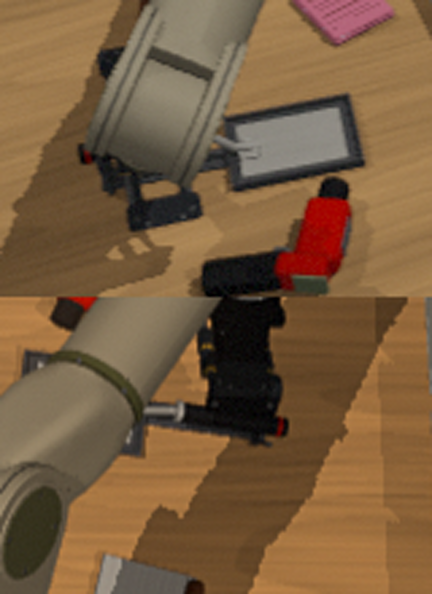

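```bash
python3 - <<'E'
from h import *
p=cam("scene"); q=cam("top"); s=r.read_state()
T=np.array(s["ee_pos"]);R=Ro.from_quat(s["eef_rot"])
ims=[]
print(R.as_matrix().round(3), tri([p,q],[(101.5,247),(466,227.6)]))
for c,(x,y) in ((p,(70,200)),(q,(400,160))):
    im=cv2.resize(c["image"][y:y+100,x:x+100,::-1],None,fx=5,fy=5,interpolation=2).copy()
    for d,col in (([0,0,0],(0,0,255)),([0,0,-.019],(0,255,0)),([0,0,-.07],(255,0,0)),([0,.095,-.07],(255,255,0)),([0,-.095,-.07],(255,0,255))):
        v=(proj(c,T+R.apply(d))-[x,y])*5
        cv2.circle(im,tuple(int(k) for k in v),4,col,-1)
    ims.append(im[:,:390])
cv2.imwrite("pics/c3.png",np.hstack(ims))
E
```

```text
[[ 0.038  0.759 -0.65 ]
 [ 0.993 -0.099 -0.057]
 [-0.108 -0.644 -0.758]] [ 0.53028832 -0.4797881   0.050688  ]
```

View pics/c3.png

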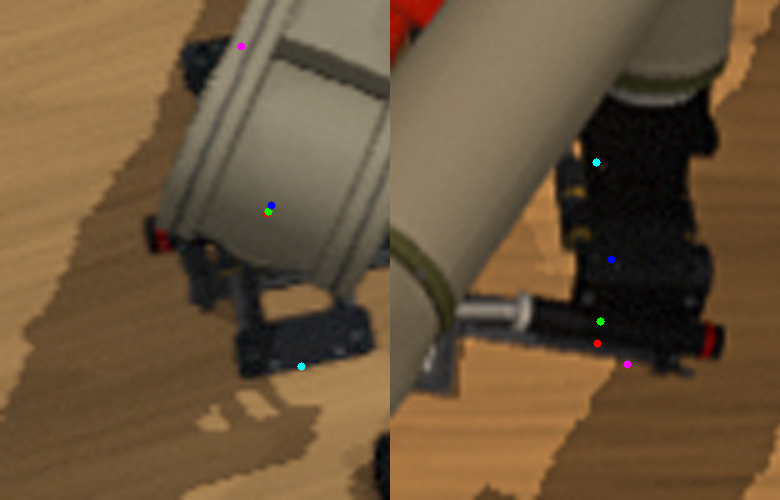

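The fingers closed on nothing (1.4 mm), so the hand isn't where I assumed relative to the handle. I'll back out along the tool axis and take one careful look with an overlay.

>>> play_rows:
  motion:
    - [0, 0, -0.25, 0, 0, 0, 0]
    - [0, 0, -0.5, 0, 0, 0, 0]
    - [0, 0, -0.5, 0, 0, 0, 100]
    - [0, 0, -0.5, 0, 0, 0, 100]
    - [0, 0, -0.5, 0, 0, 0, 100]

```text
time: 8.43
ee_pos: [0.5748, -0.4011, 0.1029]
eef_rot: [0.688, 0.639, -0.274, -0.205]
ft_force: [-0.6, -0.6, 0.4]
width: 0.0228
```

```bash
python3 - <<'E'
from h import *
p=cam("scene"); q=cam("top"); s=log()
T=np.array(s["ee_pos"]);R=Ro.from_quat(s["eef_rot"])
ims=[]
print(T,s["joint_positions"].round(2),s["width"])
for c,(x,y) in ((p,(70,170)),(q,(390,130))):
    im=c["image"][y:y+120,x:x+78,::-1]
    im=cv2.resize(im,None,fx=5,fy=5,interpolation=2).astype(float)
    im=np.clip(255*(im/255)**.5,0,255).astype(np.uint8)
    for d,col in (([0,0,0],(0,0,255)),([0,0,-.019],(0,255,0)),([0,0,-.07],(255,0,0)),([0,.043,0],(255,255,0)),([0,-.043,0],(255,0,255))):
        v=(proj(c,T+R.apply(d))-[x,y])*5
        cv2.circle(im,tuple(int(k) for k in v),3,col,-1)
    ims.append(im)
cv2.imwrite("pics/c4.png",np.hstack(ims))
E
```

```text
[ 0.57524358 -0.40111617  0.10334643] [ 0.22  1.22  0.67  0.52 -0.18  2.06  0.55] 0.030262952755339897
```

View pics/c4.png

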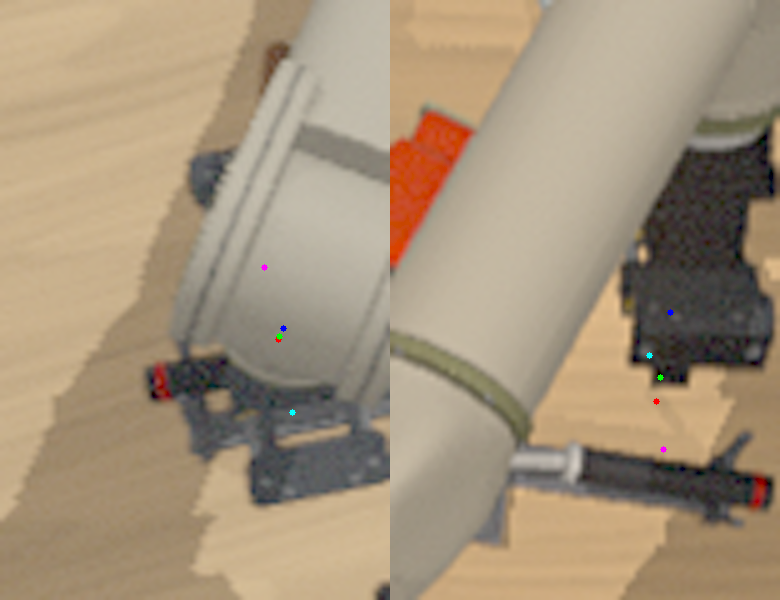

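Top view: the finger stub is at (672,383), about 50 px short of where the reported pose puts it, and the scene view agrees on direction. So the hand sits about 35 mm further out than the reported TCP. The start picture can tell me whether the offset follows the tool or the world axes.

```bash
python3 - <<'E'
from h import *
p=cam("scene"); q=cam("top")
T=np.array(D[0][1]) if 0 else np.array([.1587,.6045,.1917]);R=Ro.from_quat([.1281,.9918,0,0])
for nm,c in (("s",p),("t",q)):
    for d in ([0,0,0],[0,.05,0],[0,-.05,0],[0,.05,-.037],[0,-.05,-.037],[0,.095,-.07],[0,-.095,-.07],[0,.095,-.107],[0,-.095,-.107]):
        print(nm,d,(proj(c,T+R.apply(d))*1.4).round())
    print("shift world",[(proj(c,T+R.apply([0,y,0])+[.026,-.01,.028])*1.4).round() for y in(.05,-.05)])
    print("base",(proj(c,[0,0,0])*1.4).round())
im=cv2.imread("pics/s0.png")[20:110,460:570]; im2=cv2.imread("pics/t0.png")[450:530,50:180]
a=cv2.resize(im,(440,360),interpolation=2); b=cv2.resize(im2,(520,320),interpolation=2)
cv2.imwrite("pics/c5.png",np.clip(255*(np.hstack([a[:320],b[:320,:340]])/255.)**.5,0,255).astype(np.uint8))
E
```

```text
s [0, 0, 0] [509.  98.]
s [0, 0.05, 0] [527.  97.]
s [0, -0.05, 0] [491. 100.]
s [0, 0.05, -0.037] [529.  85.]
s [0, -0.05, -0.037] [492.  87.]
s [0, 0.095, -0.07] [547.  72.]
s [0, -0.095, -0.07] [477.  77.]
s [0, 0.095, -0.107] [549.  59.]
s [0, -0.095, -0.107] [478.  64.]
shift world [array([530.,  93.]), array([493.,  96.])]
base [285. 175.]
t [0, 0, 0] [133. 490.]
t [0, 0.05, 0] [109. 483.]
t [0, -0.05, 0] [157. 497.]
t [0, 0.05, -0.037] [102. 485.]
t [0, -0.05, -0.037] [150. 499.]
t [0, 0.095, -0.07] [ 72. 480.]
t [0, -0.095, -0.07] [167. 507.]
t [0, 0.095, -0.107] [ 64. 482.]
t [0, -0.095, -0.107] [160. 510.]
shift world [array([110., 471.]), array([158., 485.])]
base [433. 558.]
```

View pics/c5.png

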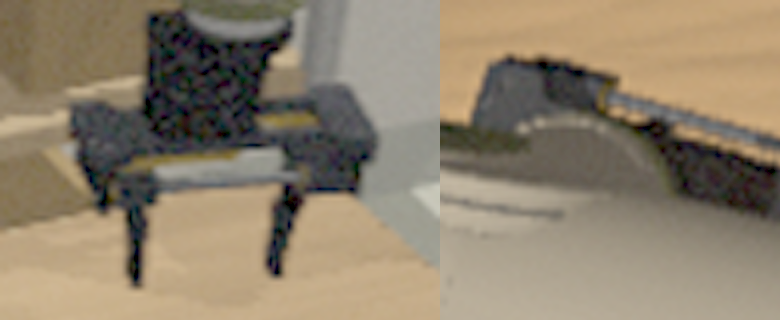

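The start picture's fingertips at (493,90) and (529,88) sit about 28 mm behind the reported TCP along the tool axis. With this close-up's 37 mm, I'll use 30 mm as the offset: actual tip = reported TCP − 30 mm·z.

```bash
python3 - <<'E'
from gr import *
s=r.read_state();print(s["time"],s["ee_pos"],s["width"])
for d in (-.03,.048): print(rel(g+d*u,R))
E
```

```text
8.625 [ 0.57565687 -0.40113397  0.10373631] 0.038268815503275704
[-0.008, 0.04, 0.17, 0.009, 0.006, -0.002]
[-0.004, 0.034, 0.56, 0.009, 0.006, -0.002]
```

>>> play_rows:
  motion:
    - [-0.008, 0.04, 0.3, 0.009, 0.006, 0, 52]
    - [-0.008, 0.04, 0.3, 0.009, 0.006, 0, 52]
    - [-0.008, 0.04, 0.3, 0.009, 0.006, 0, 52]

```text
time: 9.0
ee_pos: [0.5446, -0.4075, 0.054]
eef_rot: [0.688, 0.637, -0.275, -0.211]
ft_force: [0.8, -0.4, 1.2]
width: 0.0447
```

```bash
python3 - <<'E'
from gr import *
s=r.read_state();print(s["time"],s["ee_pos"],s["width"])
for d in (.03,.048): print(rel(g+d*u,R))
E
```

```text
9.0 [ 0.54464685 -0.40745825  0.05404997] 0.04468317404210013
[0.001, -0.003, 0.179, 0.001, 0.001, -0.001]
[0.001, -0.003, 0.269, 0.001, 0.001, -0.001]
```

>>> play_rows:
  motion:
    - [0, -0.003, 0.13, 0, 0, 0, 52]
    - [0, -0.003, 0.26, 0, 0, 0, 52]
    - [0, -0.003, 0.26, 0, 0, 0, 52]

```text
time: 9.38
ee_pos: [0.5106, -0.4106, 0.0148]
eef_rot: [0.688, 0.637, -0.275, -0.211]
ft_force: [1.2, -0.3, -0.3]
width: 0.0454
```

>>> play_rows:
  motion:
    - [0, 0, 0, 0, 0, 0, 0]
    - [0, 0, 0, 0, 0, 0, 0]
    - [0, 0, 0, 0, 0, 0, 0]
    - [0, 0, 0, 0, 0, 0, 0]
  squeeze: 55

```text
time: 9.88
ee_pos: [0.5095, -0.411, 0.0161]
eef_rot: [0.689, 0.637, -0.275, -0.212]
ft_force: [-2.9, 3.6, 9.6]
width: 0.0227
```

```bash
python3 - <<'E'
from gr import *
s=log();print(s["time"],s["ee_pos"],s["width"],s["joint_positions"].round(2))
T=np.array(s["ee_pos"]);Q=Ro.from_quat(s["eef_rot"])
print("g in tool",Q.inv().apply(g-T)*1000, "axis in tool",Q.inv().apply([np.cos(np.radians(82.8)),np.sin(np.radians(82.8)),0]))
print(rel(T+[0,0,.05],Q))
E
```

```text
9.875 [ 0.50950547 -0.41103279  0.01612615] 0.022731524936287804 [ 0.14  1.15  0.67  0.9  -0.15  1.79  0.57]
g in tool [  0.96139676   1.44925363 -46.01690031] axis in tool [ 0.99014125 -0.00386073 -0.14001932]
[-0.027, -0.161, -0.19, 0.0, 0.0, 0.0]
```

Gripped: width 22.7 mm, with force from the handle. I'll save the grasp transform and lift straight up.

>>> play_rows:
  motion:
    - [-0.01, -0.08, -0.095, 0, 0, 0, 0]
    - [-0.027, -0.16, -0.19, 0, 0, 0, 0]
    - [-0.027, -0.16, -0.19, 0, 0, 0, 0]

```text
time: 10.25
ee_pos: [0.5113, -0.4117, 0.0675]
eef_rot: [0.689, 0.638, -0.274, -0.209]
ft_force: [-0.0, -0.5, -2.5]
width: 0.0226
```

```bash
cat > sp.py <<'E'
from h import *
T0=np.array([.5095,-.4110,.0161]);Q0=Ro.from_quat([.689,.637,-.275,-.212])
S0=Ro.from_euler("z",82.8,degrees=True); A=S0.inv()*Q0; gt=np.array([.001,0,-.046])
def S(yaw,roll=0,pitch=0):
    "roll>0: top of turner goes towards its right (+x world at yaw 90); pitch>0 tip down"
    return Ro.from_euler("z",yaw,degrees=True)*Ro.from_euler("y",pitch,degrees=True)*Ro.from_euler("x",roll,degrees=True)
def pose(grip,s):
    R=s*A; return np.array(grip)-R.apply(gt),R
def cur():
    s=log(); R=Ro.from_quat(s["eef_rot"]); g=np.array(s["ee_pos"])+R.apply(gt); Sp=R*A.inv()
    print("t",round(s["time"],2),"grip",g.round(4),"tip",(g+Sp.apply([.21,0,-.045])).round(4),"ypr",Sp.as_euler("ZYX",degrees=True).round(1),"F",np.round(s["ft_force"],1),"w",round(s["width"],4),"q",np.array(s["joint_positions"]).round(2))
    return s
E
python3 - <<'E'
from sp import *
cur()
print(rel(*pose([.55,-.35,.17],S(85,-20))))
print(rel(*pose([.55,-.25,.17],S(87,-20))))
E
```

```text
t 10.25 grip [ 0.5409 -0.4079  0.1025] tip [ 0.5671 -0.1996  0.057 ] ypr [82.9  0.1 -0.3] F [-0.  -0.5 -2.5] w 0.0226 q [ 0.14  1.1   0.68  0.88 -0.14  1.85  0.6 ]
[0.248, -0.132, -0.318, -0.219, -0.01, 0.01]
[0.741, -0.181, -0.349, -0.222, -0.021, -0.009]
```

>>> play_rows:
  motion:
    - [0.2, -0.1, -0.3, -0.1, 0, 0, 0]
    - [0.5, -0.181, -0.35, -0.222, -0.02, -0.009, 0]
    - [0.741, -0.181, -0.35, -0.222, -0.02, -0.009, 0]
    - [0.741, -0.181, -0.35, -0.222, -0.02, -0.009, 0]

```text
time: 10.75
ee_pos: [0.5345, -0.2494, 0.1245]
eef_rot: [0.703, 0.686, -0.167, -0.081]
ft_force: [0.1, -0.3, -2.7]
width: 0.023
```

```bash
python3 - <<'E'
from sp import *
cur()
print(rel(*pose([.542,-.09,.15],S(90,-5,0))))
E
```

```text
t 10.75 grip [ 0.5505 -0.2431  0.1672] tip [ 0.5756 -0.0337  0.1266] ypr [ 87.3  -0.5 -19.8] F [ 0.1 -0.3 -2.7] w 0.023 q [-0.23  0.64  0.7   1.39 -0.14  1.53  0.43]
[0.761, -0.101, -0.001, 0.16, -0.019, -0.047]
```

>>> play_rows:
  motion:
    - [0.3, -0.1, 0, 0.1, -0.02, -0.02, 0]
    - [0.6, -0.1, 0, 0.16, -0.02, -0.047, 0]
    - [0.761, -0.1, 0, 0.16, -0.02, -0.047, 0]
    - [0.761, -0.1, 0, 0.16, -0.02, -0.047, 0]

```text
time: 11.25
ee_pos: [0.5163, -0.101, 0.1105]
eef_rot: [0.66, 0.685, -0.262, -0.164]
ft_force: [0.2, -0.4, -1.2]
width: 0.0225
```

```bash
python3 - <<'E'
from sp import *
cur()
P=[cam("scene"),cam("top")]
X=[];L=[]
for n in ("spatula_tip","spatula_grip","spatula"):
    l=[eyes.landmark_of(p,n) for p in P]
    print(n,[[(round(a["p"],2),np.round(a["xy"],1).tolist()) for a in k[:2]] for k in l], tri(P,[k[0]["xy"] for k in l]).round(4) if all(l) else "")
print(rel(*pose([.542,-.075,.09],S(90,0,1))))
a=P[0]["image"][130:290,130:330,::-1]; b=P[1]["image"][150:310,220:420,::-1]
cv2.imwrite("pics/c6.png",cv2.resize(np.hstack([a,b]),None,fx=2,fy=2,interpolation=2))
E
```

```text
t 11.25 grip [ 0.5425 -0.0935  0.1475] tip [0.5466 0.1163 0.1017] ypr [89.9  0.3 -4.8] F [ 0.2 -0.4 -1.2] w 0.0225 q [-0.39  0.76  0.63  1.31 -0.15  1.77  0.28]
spatula_tip [[(0.57, [286.4, 185.9])], [(0.71, [271.5, 216.2])]] [0.552  0.1186 0.1026]
spatula_grip [[(0.96, [225.7, 190.5])], [(0.45, [269.2, 230.1]), (0.18, [139.6, 275.1])]] [0.4925 0.0322 0.0878]
spatula [[(0.72, [253.6, 194.7]), (0.31, [188.6, 283.1])], []] 
[0.143, 0.15, 0.222, 0.054, -0.009, -0.007]
```

View pics/c6.png

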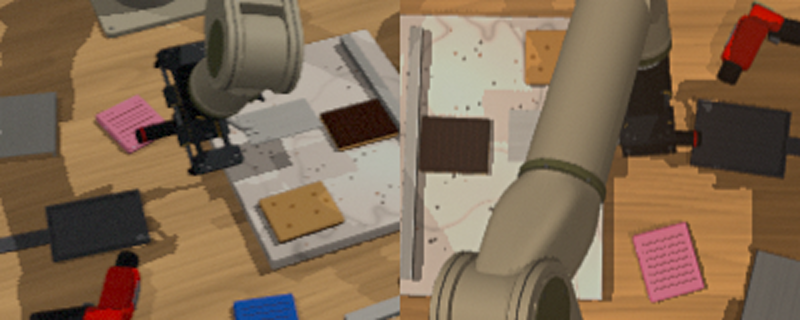

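The blade tip is in front of the slab (triangulated within about 5 mm of my model), and the slab and finished slab are untouched. I'll lower onto the stone.

```bash
python3 - <<'E'
from sp import *
print(rel(*pose([.540,-.08,.090],S(90,0,2))))
E
```

```text
[0.116, 0.141, 0.231, 0.055, -0.018, -0.0]
```

>>> play_rows:
  motion:
    - [0.116, 0.14, 0.23, 0.055, -0.018, 0, 0]
    - [0.116, 0.14, 0.23, 0.055, -0.018, 0, 0]
    - [0.116, 0.14, 0.23, 0.055, -0.018, 0, 0]

```text
time: 12.02
ee_pos: [0.5114, -0.0889, 0.0575]
eef_rot: [0.651, 0.674, -0.3, -0.182]
ft_force: [-0.1, -0.1, -0.6]
width: 0.0228
```

```bash
python3 - <<'E'
from sp import *
cur()
b=pose([.540,-.08,.088],S(90,0,2))
print(rel(*pose([.540,-.08,.078],S(90,0,2))))
P=[cam("scene"),cam("top")]
l=[eyes.landmark_of(p,"spatula_tip") for p in P]
print([[(round(a["p"],2),np.round(a["xy"],1).tolist()) for a in k[:2]] for k in l], tri(P,[k[0]["xy"] for k in l]).round(4) if all(l) else "")
E
```

```text
t 12.03 grip [ 0.5405 -0.0803  0.0921] tip [0.5405 0.128  0.0394] ypr [90.   2.1 -0.1] F [-0.1 -0.1 -0.6] w 0.0228 q [-0.39  0.88  0.61  1.29 -0.17  1.76  0.25]
[0.012, 0.043, 0.055, 0.001, 0.001, -0.001]
[[(0.92, [287.7, 197.6])], [(0.54, [270.4, 223.8])]] [0.5382 0.1273 0.0346]
```

>>> play_rows:
  motion:
    - [0.006, 0.022, 0.028, 0, 0, 0, 0]
    - [0.01, 0.036, 0.047, 0, 0, 0, 0]
    - [0.01, 0.036, 0.047, 0, 0, 0, 0]

```text
time: 12.6
ee_pos: [0.5098, -0.0874, 0.0434]
eef_rot: [0.65, 0.674, -0.3, -0.183]
ft_force: [-0.7, -0.2, 0.2]
width: 0.0228
```

```bash
python3 - <<'E'
from sp import *
cur()
for y in (-.055,.0,.046): print(y,rel(*pose([.540,y,.0785],S(90,0,1.5))))
E
```

```text
t 12.6 grip [ 0.5391 -0.0787  0.0779] tip [0.5388 0.1296 0.0255] ypr [90.1  2.   0.1] F [-0.7 -0.2  0.2] w 0.0228 q [-0.39  0.89  0.6   1.3  -0.17  1.75  0.25]
-0.055 [0.118, -0.001, -0.025, -0.002, 0.005, -0.003]
0.0 [0.389, -0.008, -0.071, -0.002, 0.005, -0.003]
0.046 [0.616, -0.014, -0.109, -0.002, 0.005, -0.003]
```

>>> play_rows:
  motion:
    - [0.004, 0.01, 0.012, 0, 0, 0, 0]
    - [0.004, 0.01, 0.012, 0, 0, 0, 0]

```text
time: 12.85
ee_pos: [0.5099, -0.0874, 0.0409]
eef_rot: [0.65, 0.673, -0.3, -0.183]
ft_force: [-1.1, -1.5, 5.8]
width: 0.0228
```

```bash
python3 - <<'E'
from sp import *
s=cur(); print(s["torque"])
P=[cam("scene"),cam("top")]
l=[eyes.landmark_of(p,"spatula_tip") for p in P]
print([[(round(a["p"],2),np.round(a["xy"],1).tolist()) for a in k[:2]] for k in l], tri(P,[k[0]["xy"] for k in l]).round(4) if all(l) else "")
E
```

```text
t 12.85 grip [ 0.5391 -0.0787  0.0754] tip [0.5388 0.1295 0.0229] ypr [90.1  2.1  0.1] F [-1.1 -1.5  5.8] w 0.0228 q [-0.39  0.89  0.6   1.3  -0.18  1.74  0.25]
[0.22418737 0.38254267 0.27598967]
[[(0.71, [287.0, 198.9])], [(0.54, [269.2, 224.3])]] [0.5366 0.1288 0.0271]
```

Contact is felt (Fz +5.8). I'll slide in along +y.

>>> play_rows:
  motion:
    - [0.04, -0.001, -0.007, 0, 0, 0, 0]
    - [0.09, -0.002, -0.0155, 0, 0, 0, 0]
    - [0.148, -0.004, -0.025, 0, 0, 0, 0]
    - [0.197, -0.005, -0.0335, 0, 0, 0, 0]

```text
time: 13.55
ee_pos: [0.5103, -0.0481, 0.0414]
eef_rot: [0.651, 0.673, -0.301, -0.182]
ft_force: [1.2, -4.9, 5.8]
width: 0.0225
```

```bash
python3 - <<'E'
from sp import *
s=cur(); print(s["torque"])
E
```

```text
t 13.55 grip [ 0.5395 -0.0394  0.0759] tip [0.5393 0.1687 0.023 ] ypr [90.   2.2  0. ] F [ 1.2 -4.9  5.8] w 0.0225 q [-0.43  0.89  0.59  1.3  -0.2   1.76  0.19]
[-0.55201179  0.24854505  0.74094477]
```

>>> play_rows:
  motion:
    - [0.09, -0.002, -0.0155, 0, 0, 0, 0]
    - [0.18, -0.0045, -0.031, 0, 0, 0, 0]
    - [0.27, -0.007, -0.046, 0, 0, 0, 0]
    - [0.34, -0.0085, -0.058, 0, 0, 0, 0]
    - [0.38, -0.0095, -0.0645, 0, 0, 0, 0]

```text
time: 14.18
ee_pos: [0.5104, 0.0293, 0.0414]
eef_rot: [0.65, 0.673, -0.301, -0.182]
ft_force: [-0.6, -5.6, 6.1]
width: 0.0226
```

```bash
python3 - <<'E'
from sp import *
s=cur(); print(s["torque"])
P=[cam("scene"),cam("top")]
for n,z in (("slab",.046),("spatula",.031)):
  for p in P:
    for a in eyes.regions_of(p,n)[:2]:
        m=a["region"]
        w=np.array([ray(p,q[::-1],z)[:2] for q in np.argwhere(m)]).astype(np.float32); rc=cv2.minAreaRect(w*1000)
        print(n,p is P[1],round(a["p"],2),np.round(a["xy"]),np.round(rc[0]),np.round(rc[1]),round(rc[2],1))
a=P[0]["image"][130:290,150:350,::-1]; b=P[1]["image"][150:310,210:410,::-1]
cv2.imwrite("pics/c7.png",cv2.resize(np.hstack([a,b]),None,fx=2,fy=2,interpolation=2))
E
```

```text
t 14.18 grip [0.5396 0.038  0.0759] tip [0.5393 0.2461 0.023 ] ypr [90.1  2.2  0. ] F [-0.6 -5.6  6.1] w 0.0226 q [-0.52  0.89  0.56  1.27 -0.25  1.79  0.09]
[-0.71993137  0.32284331  0.88924516]
slab False 0.75 [198. 189.] [ 404. -143.] [113.  87.] 16.3
slab False 0.68 [312. 195.] [574. 204.] [110.  48.] 89.0
slab True 0.97 [353. 282.] [ 362. -134.] [108.  90.] 15.1
slab True 0.9 [237. 221.] [545. 230.] [89. 57.] 0.5
spatula False 0.72 [255. 203.] [519.  70.] [194.  52.] 67.2
spatula False 0.52 [174. 246.] [ 573. -325.] [287. 117.] 82.2
spatula True 0.51 [311. 225.] [543. -14.] [52. 24.] 85.3
```

View pics/c7.png

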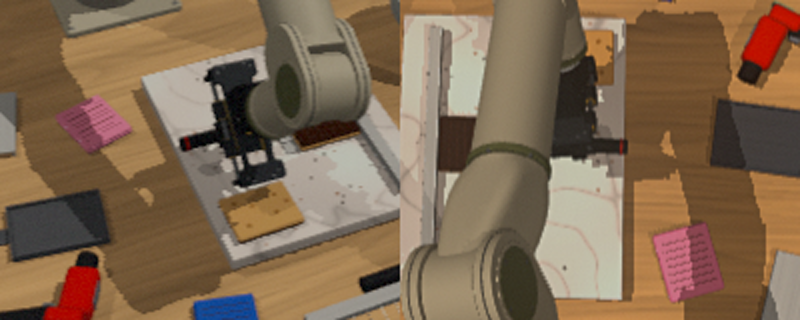

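The blade is under the slab, which is still against the bar, and everything else is undisturbed. I'll lift slightly and ease away from the bar.

```bash
python3 - <<'E'
from sp import *
print(rel(*pose([.540,.036,.090],S(90,0,-1.5))))
print(rel(*pose([.545,.022,.094],S(90,-5,-1.5))))
E
```

```text
[-0.013, -0.043, -0.053, -0.004, 0.031, -0.024]
[-0.087, -0.015, -0.074, -0.059, 0.032, -0.015]
```

>>> play_rows:
  motion:
    - [-0.007, -0.02, -0.025, -0.002, 0.015, -0.01, 0]
    - [-0.013, -0.043, -0.053, -0.004, 0.031, -0.02, 0]
    - [-0.04, -0.03, -0.06, -0.03, 0.031, -0.02, 0]
    - [-0.087, -0.015, -0.074, -0.059, 0.032, -0.015, 0]
    - [-0.087, -0.015, -0.074, -0.059, 0.032, -0.015, 0]

```text
time: 15.1
ee_pos: [0.5191, 0.0143, 0.0571]
eef_rot: [0.658, 0.689, -0.249, -0.173]
ft_force: [-0.7, -0.3, -3.2]
width: 0.0227
```

```bash
python3 - <<'E'
from sp import *
s=cur(); print(s["torque"])
P=[cam("scene"),cam("top")]
for n,z in (("slab",.058),):
  for p in P:
    for a in eyes.regions_of(p,n)[:2]:
        m=a["region"]
        w=np.array([ray(p,q[::-1],z)[:2] for q in np.argwhere(m)]).astype(np.float32); rc=cv2.minAreaRect(w*1000)
        print(n,p is P[1],round(a["p"],2),np.round(a["xy"]),np.round(rc[0]),np.round(rc[1]),round(rc[2],1),w.min(0),w.max(0))
print(rel(*pose([.59,.022,.095],S(90,-18,-1))))
E
```

```text
t 15.1 grip [0.5451 0.0206 0.0946] tip [0.5496 0.2317 0.0553] ypr [89.9 -1.5 -5.1] F [-0.7 -0.3 -3.2] w 0.0227 q [-0.5   0.8   0.57  1.33 -0.26  1.72  0.14]
[-0.22904085 -1.02031881  0.01075429]
slab False 0.9 [306. 190.] [548. 189.] [ 90. 113.] 0.9 [0.5028831  0.13256049] [0.5927759  0.24601087]
slab False 0.74 [268. 300.] [883. -93.] [ 86. 109.] 76.9 [ 0.82253987 -0.14451377] [ 0.94195485 -0.04218737]
slab True 0.95 [353. 280.] [ 361. -132.] [105.  88.] 16.3 [ 0.3023101  -0.18222938] [ 0.42181462 -0.07827695]
slab True 0.87 [334. 135.] [833. -78.] [ 86. 106.] 77.3 [ 0.7741704  -0.13061525] [ 0.8898033  -0.02811577]
[-0.022, 0.231, -0.142, -0.143, -0.005, 0.023]
```

The slab rides on the blade, centre now near (0.548, 0.189). Next I'll carry it +x and begin rolling.

>>> play_rows:
  motion:
    - [-0.01, 0.06, -0.05, -0.05, 0, 0, 0]
    - [-0.015, 0.12, -0.09, -0.09, 0, 0.012, 0]
    - [-0.022, 0.18, -0.12, -0.12, 0, 0.02, 0]
    - [-0.022, 0.231, -0.142, -0.143, -0.005, 0.023, 0]
    - [-0.022, 0.231, -0.142, -0.143, -0.005, 0.023, 0]

```text
time: 15.92
ee_pos: [0.5731, 0.0156, 0.0529]
eef_rot: [0.683, 0.702, -0.177, -0.091]
ft_force: [-0.2, 0.6, -2.8]
width: 0.0224
```

```bash
cat > roll.py <<'E'
from sp import *
# pivot blade -x edge at (xe, ze) ; grip pose for roll phi
def rp(phi,xe,ze,y=.022,pit=-1):
    a=np.radians(phi); return pose([xe+.04*np.cos(a)-.045*np.sin(a),y,ze+.04*np.sin(a)+.045*np.cos(a)],S(90,-phi,pit))
E
python3 - <<'E'
from roll import *
s=cur()
p=cam("scene")
for a in eyes.regions_of(p,"slab")[:3]:
    w=np.array([ray(p,q[::-1],.06)[:2] for q in np.argwhere(a["region"])]);print(round(a["p"],2),a["xy"],w.min(0),w.max(0))
g=np.array(s["ee_pos"])+Ro.from_quat(s["eef_rot"]).apply(gt); 
Sp=Ro.from_quat(s["eef_rot"])*A.inv(); print("edge",g+Sp.apply([.15,.04,-.045]),g+Sp.apply([.21,.04,-.045]))
xe=.54
b=None
for phi,ze in ((30,.032),(45,.032)): print(phi,rel(*rp(phi,xe,ze)))
E
```

```text
t 15.93 grip [0.5901 0.0223 0.0952] tip [0.6038 0.233  0.0559] ypr [ 90.  -1. -18.] F [-0.2  0.6 -2.8] w 0.0224 q [-0.54  0.73  0.6   1.38 -0.26  1.53  0.1 ]
0.9 [314.4, 198.1] [0.56416157 0.13003252] [0.63742367 0.25083744]
0.77 [196.6, 188.5] [ 0.35565161 -0.19838676] [ 0.47979639 -0.09523546]
0.7 [267.0, 297.6] [ 0.82181197 -0.14602934] [ 0.94715459 -0.04142037]
edge [0.56582734 0.17317596 0.04249652] [0.56578264 0.23316766 0.04349324]
30 [0.012, -0.119, 0.083, -0.133, 0.001, 0.018]
45 [0.013, -0.138, 0.088, -0.298, 0.002, 0.042]
```

```bash
python3 - <<'E'
from roll import *
for phi,xe,ze in ((24,.563,.038),(30,.56,.033),(36,.56,.033),(42,.56,.033),(48,.56,.033)): print(phi,rel(*rp(phi,xe,ze)))
E
```

```text
24 [0.003, -0.016, 0.013, -0.067, 0.001, 0.009]
30 [0.007, -0.028, 0.042, -0.133, 0.001, 0.018]
36 [0.007, -0.036, 0.043, -0.199, 0.001, 0.028]
42 [0.007, -0.043, 0.045, -0.265, 0.002, 0.037]
48 [0.008, -0.051, 0.047, -0.331, 0.002, 0.046]
```

>>> play_rows:
  motion:
    - [0.003, -0.016, 0.013, -0.067, 0, 0.009, 0]
    - [0.007, -0.028, 0.042, -0.133, 0, 0.018, 0]
    - [0.007, -0.036, 0.043, -0.199, 0, 0.028, 0]
    - [0.007, -0.043, 0.045, -0.265, 0.002, 0.037, 0]
    - [0.008, -0.051, 0.047, -0.331, 0.002, 0.046, 0]

```text
time: 16.65
ee_pos: [0.5598, 0.0152, 0.0482]
eef_rot: [0.709, 0.699, 0.009, 0.094]
ft_force: [-0.0, 0.1, -1.8]
width: 0.0229
```

```bash
python3 - <<'E'
from roll import *
s=cur()
p=cam("scene")
for a in eyes.regions_of(p,"slab")[:3]:
    w=np.array([ray(p,q[::-1],.06)[:2] for q in np.argwhere(a["region"])]);print(round(a["p"],2),a["xy"],a["region"].sum(),w.min(0),w.max(0))
for phi,xe,ze in ((52,.56,.035),(58,.56,.035),(64,.56,.035),(69,.56,.035),(73,.558,.037),(73,.54,.055),(73,.53,.075)): print(phi,rel(*rp(phi,xe,ze)))
b=p["image"][150:270,230:390,::-1]
cv2.imwrite("pics/c8.png",cv2.resize(b,None,fx=4,fy=4,interpolation=2))
E
```

```text
t 16.65 grip [0.5533 0.0217 0.0933] tip [0.5868 0.2322 0.0672] ypr [ 90.   -1.  -48.3] F [-0.   0.1 -1.8] w 0.0229 q [-0.85  0.26  0.73  1.97 -0.04  0.85 -0.14]
0.7 [198.6, 189.6] 621 [ 0.356955   -0.19838676] [ 0.4829175  -0.09377612]
0.63 [307.9, 192.1] 155 [0.55985133 0.13345334] [0.58170578 0.25711156]
0.63 [266.6, 299.8] 1025 [ 0.82290349 -0.14380433] [ 0.94423789 -0.04151939]
52 [-0.001, 0.009, -0.011, -0.044, -0.001, 0.006]
58 [-0.001, 0.001, -0.01, -0.11, -0.001, 0.015]
64 [-0.001, -0.007, -0.01, -0.176, -0.001, 0.025]
69 [-0.001, -0.013, -0.008, -0.231, -0.0, 0.032]
73 [-0.003, -0.027, -0.018, -0.275, -0.0, 0.038]
73 [-0.016, -0.103, -0.119, -0.275, -0.0, 0.038]
73 [-0.029, -0.139, -0.224, -0.275, -0.0, 0.038]
```

View pics/c8.png

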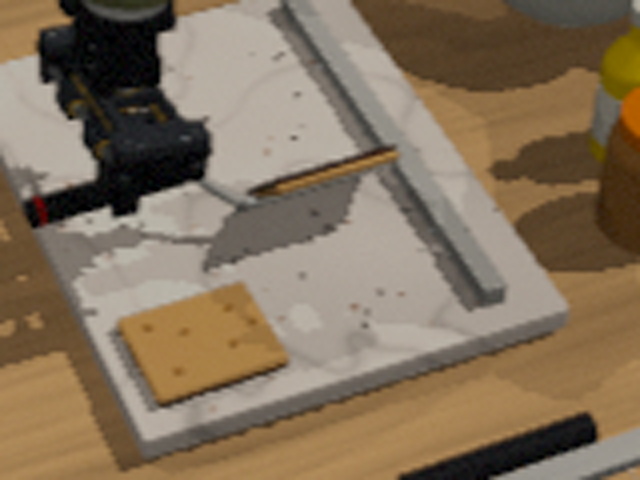

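The slab stands at about 48° on the blade, seen edge-on at (330,175), with its foot on the stone. I'll keep rolling.

>>> play_rows:
  motion:
    - [-0.001, 0.009, -0.011, -0.044, 0, 0.006, 0]
    - [-0.001, 0.001, -0.01, -0.11, 0, 0.015, 0]
    - [-0.001, -0.007, -0.01, -0.176, 0, 0.025, 0]
    - [-0.001, -0.013, -0.008, -0.231, 0, 0.032, 0]
    - [-0.003, -0.027, -0.018, -0.275, 0, 0.038, 0]

```text
time: 17.38
ee_pos: [0.5549, 0.014, 0.0516]
eef_rot: [0.693, 0.659, 0.159, 0.244]
ft_force: [0.4, -1.1, -1.2]
width: 0.0226
```

```bash
python3 - <<'E'
from roll import *
s=cur()
p=cam("scene")
for n in ("slab","slab_done"):
  for a in eyes.regions_of(p,n)[:4]:
    w=np.array([ray(p,q[::-1],.06)[:2] for q in np.argwhere(a["region"])]);print(n,round(a["p"],2),a["xy"],a["region"].sum(),w.min(0),w.max(0),p["image"][a["region"]].mean(0).round())
for phi,xe,ze in ((73,.555,.045),(78,.55,.055),(80,.54,.065),(80,.53,.07),(80,.52,.07),(80,.51,.07)): print(phi,rel(*rp(phi,xe,ze)))
E
```

```text
t 17.38 grip [0.53   0.0209 0.0897] tip [0.5734 0.231  0.0795] ypr [ 89.9  -0.8 -73.2] F [ 0.4 -1.1 -1.2] w 0.0226 q [-1.08 -0.07  0.77  2.38  0.89  0.43 -1.09]
slab 0.95 [197.5, 188.5] 652 [ 0.35210347 -0.19838676] [ 0.48415215 -0.09223044] [118.  63.  74.]
slab 0.56 [265.4, 297.4] 1047 [ 0.82290349 -0.14491858] [ 0.94527345 -0.04142037] [ 25.  67. 134.]
slab 0.45 [296.1, 194.4] 759 [ 0.48164949 -0.04895989] [0.5837491  0.25922184] [65. 61. 57.]
slab_done 0.64 [283.6, 233.5] 835 [ 0.65599341 -0.02332379] [0.75176906 0.08893419] [159. 120.  69.]
slab_done 0.54 [295.2, 193.5] 732 [ 0.48244568 -0.04446132] [0.58281698 0.26011002] [64. 60. 56.]
73 [-0.0, -0.005, -0.046, 0.0, 0.002, 0.001]
78 [-0.008, -0.005, -0.102, -0.055, 0.002, 0.009]
80 [-0.017, -0.023, -0.17, -0.077, 0.002, 0.012]
80 [-0.023, -0.051, -0.218, -0.077, 0.002, 0.012]
80 [-0.027, -0.093, -0.245, -0.077, 0.002, 0.012]
80 [-0.031, -0.135, -0.272, -0.077, 0.002, 0.012]
```

>>> play_rows:
  motion:
    - [0, -0.005, -0.046, 0, 0.002, 0, 0]
    - [-0.008, -0.005, -0.1, -0.03, 0.002, 0.005, 0]
    - [-0.015, -0.02, -0.16, -0.05, 0.002, 0.008, 0]
    - [-0.02, -0.04, -0.2, -0.05, 0.002, 0.008, 0]
    - [-0.025, -0.07, -0.23, -0.05, 0.002, 0.008, 0]

```text
time: 18.15
ee_pos: [0.54, 0.0166, 0.0837]
eef_rot: [0.691, 0.649, 0.191, 0.256]
ft_force: [-0.6, -0.2, -1.6]
width: 0.0229
```

```bash
cat > look.py <<'E'
from roll import *
s=cur()
g=np.array(s["ee_pos"])+Ro.from_quat(s["eef_rot"]).apply(gt); Sp=Ro.from_quat(s["eef_rot"])*A.inv(); print("edge",g+Sp.apply([.15,.04,-.045]))
p=cam("scene")
for n in ("slab","slab_done"):
  for a in eyes.regions_of(p,n)[:4]:
    if not(250<a["xy"][0]<360 and 160<a["xy"][1]<260): continue
    w=np.array([ray(p,q[::-1],.044)[:2] for q in np.argwhere(a["region"])]);print(n,round(a["p"],2),a["xy"],a["region"].sum(),w.min(0),w.max(0),p["image"][a["region"]].mean(0).round())
E
python3 look.py; python3 - <<'E'
from roll import *
for phi,xe,ze in ((76,.52,.07),(76,.51,.07),(76,.50,.07)): print(phi,rel(*rp(phi,xe,ze)))
E
```

```text
t 18.15 grip [0.5127 0.0225 0.1203] tip [0.5563 0.2327 0.1188] ypr [ 90.1  -2.4 -76.9] F [-0.6 -0.2 -1.6] w 0.0229 q [-0.29 -0.14 -0.03  2.4   0.81  0.4  -1.07]
edge [0.54730887 0.17439371 0.07738579]
slab 0.63 [307.4, 190.6] 322 [0.51130227 0.13323692] [0.56143807 0.25408868] [91. 68. 40.]
slab_done 0.86 [281.2, 234.1] 839 [ 0.64158791 -0.01891267] [0.73869186 0.09248416] [158. 119.  67.]
76 [-0.009, -0.112, -0.078, 0.01, -0.011, -0.011]
76 [-0.013, -0.152, -0.108, 0.01, -0.011, -0.011]
76 [-0.018, -0.192, -0.138, 0.01, -0.011, -0.011]
```

>>> play_rows:
  motion:
    - [-0.004, -0.05, -0.035, 0.005, -0.005, -0.005, 0]
    - [-0.009, -0.112, -0.078, 0.01, -0.01, -0.01, 0]
    - [-0.013, -0.152, -0.108, 0.01, -0.01, -0.01, 0]
    - [-0.018, -0.192, -0.138, 0.01, -0.01, -0.01, 0]
    - [-0.018, -0.192, -0.138, 0.01, -0.01, -0.01, 0]

```text
time: 18.92
ee_pos: [0.5045, 0.0236, 0.098]
eef_rot: [0.69, 0.653, 0.188, 0.251]
ft_force: [-0.9, 1.3, -0.8]
width: 0.0228
```

```bash
python3 look.py
```

```text
t 18.93 grip [0.4776 0.0293 0.1349] tip [0.5197 0.2399 0.133 ] ypr [ 90.4  -2.4 -76.3] F [-0.9  1.3 -0.8] w 0.0228 q [ 0.67 -0.32 -0.91  2.41  0.06  0.34 -0.4 ]
edge [0.51065458 0.18147799 0.09165001]
slab 0.92 [300.9, 181.8] 528 [0.44801616 0.13135108] [0.54321433 0.24162146] [137. 102.  56.]
slab 0.42 [298.6, 203.5] 8643 [ 0.31769893 -0.045371  ] [0.78485907 0.32392042] [160. 152. 141.]
slab_done 0.74 [283.3, 233.3] 896 [ 0.63968875 -0.0187947 ] [0.74593926 0.09360853] [157. 120.  71.]
```

The slab now reads pale, spanning x 0.448–0.543, y 0.131–0.242, so it has turned over. I'll lift the turner away towards +x.

```bash
python3 - <<'E'
from roll import *
for g,ro in (([.50,.02,.17],-65),([.53,-.02,.19],-45),([.545,-.06,.19],-25)): print(rel(*pose(g,S(90,ro,0))))
E
```

```text
[-0.046, 0.152, -0.076, 0.123, -0.023, -0.029]
[-0.244, 0.263, -0.075, 0.344, -0.026, -0.056]
[-0.444, 0.269, -0.062, 0.564, -0.028, -0.082]
```

>>> play_rows:
  motion:
    - [-0.046, 0.152, -0.076, 0.08, -0.023, -0.02, 0]
    - [-0.1, 0.22, -0.076, 0.16, -0.024, -0.035, 0]
    - [-0.18, 0.25, -0.075, 0.27, -0.025, -0.045, 0]
    - [-0.244, 0.263, -0.075, 0.344, -0.026, -0.056, 0]
    - [-0.35, 0.266, -0.068, 0.45, -0.027, -0.07, 0]

```text
time: 19.7
ee_pos: [0.5343, -0.0487, 0.1436]
eef_rot: [0.702, 0.707, -0.083, 0.022]
ft_force: [1.0, 0.7, -0.6]
width: 0.023
```

```bash
python3 look.py; python3 - <<'E'
from roll import *
p=cam("scene");q=cam("top")
for n in ("slab_done","slab"):
  for a in eyes.regions_of(q,n)[:4]:
    w=np.array([ray(q,k[::-1],.044)[:2] for k in np.argwhere(a["region"])]);print("top",n,round(a["p"],2),a["xy"],a["region"].sum(),w.min(0),w.max(0),q["image"][a["region"]].mean(0).round())
a=p["image"][110:270,200:390,::-1]; b=q["image"][150:310,200:390,::-1]
cv2.imwrite("pics/c9.png",cv2.resize(np.hstack([a,b]),None,fx=2.1,fy=2.1,interpolation=2))
E
```

```text
t 19.7 grip [ 0.5382 -0.0409  0.1887] tip [0.5631 0.1688 0.1501] ypr [ 90.3   0.5 -35. ] F [ 1.   0.7 -0.6] w 0.023 q [ 0.62  0.36 -0.87  1.65  0.41  1.39 -0.33]
edge [0.53058171 0.10850958 0.1276771 ]
slab 0.68 [301.8, 184.5] 540 [0.44417901 0.13250036] [0.54601957 0.24473827] [149. 113.  66.]
slab_done 0.93 [282.0, 232.6] 846 [ 0.64095944 -0.01845583] [0.74232191 0.09360853] [155. 117.  67.]
top slab_done 0.53 [287.5, 169.8] 274 [0.63933453 0.01590026] [0.73094299 0.09518464] [154. 110.  63.]
top slab_done 0.48 [398.8, 168.6] 952 [ 0.64503012 -0.38902756] [ 0.77587289 -0.21622847] [107.  26.  13.]
top slab 0.95 [335.9, 132.1] 916 [ 0.77796808 -0.13530591] [ 0.89796451 -0.02870733] [ 51.  66. 123.]
top slab 0.68 [250.9, 239.2] 930 [0.44393434 0.13634148] [0.53268922 0.23857313] [166. 116.  64.]
```

View pics/c9.png

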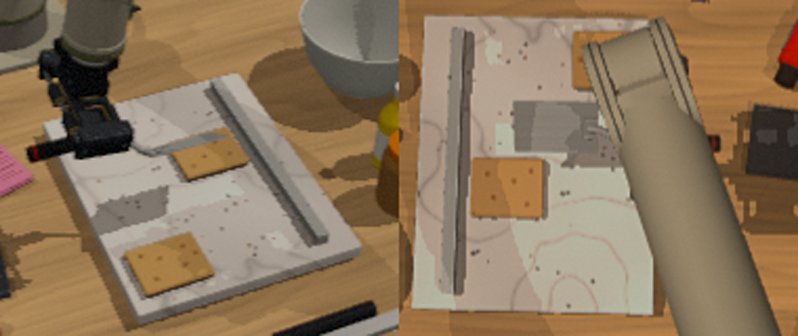

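The top view shows the slab pale side up and flat at (508,187), clear of the blade, with the finished slab unmoved. Now I'll take the turner back to its rest.

```bash
python3 - <<'E'
from roll import *
for g,y,ro in (([.55,-.13,.19],89,-25),([.55,-.21,.18],87,-20)): print(rel(*pose(g,S(y,ro,0))))
E
```

```text
[-0.449, 0.023, 0.056, 0.116, 0.005, -0.002]
[-0.835, 0.006, 0.158, 0.174, 0.01, 0.012]
```

>>> play_rows:
  motion:
    - [-0.25, 0.023, 0.03, 0.06, 0.005, 0, 0]
    - [-0.449, 0.023, 0.056, 0.116, 0.005, 0, 0]
    - [-0.65, 0.01, 0.1, 0.15, 0.008, 0.006, 0]
    - [-0.835, 0.006, 0.158, 0.174, 0.01, 0.012, 0]
    - [-0.835, 0.006, 0.158, 0.174, 0.01, 0.012, 0]

```text
time: 20.68
ee_pos: [0.533, -0.2214, 0.1367]
eef_rot: [0.708, 0.681, -0.17, -0.078]
ft_force: [0.2, 0.3, -1.4]
width: 0.023
```

```bash
python3 - <<'E'
from roll import *
cur()
g0=T0+Q0.apply(gt); print(g0)
for g,y,ro in (([.547,-.32,.14],84,-12),(g0+[0,0,.05],82.8,0)): print(rel(*pose(g,S(y,ro,0))))
E
```

```text
t 20.68 grip [ 0.549  -0.2148  0.1793] tip [ 0.5768 -0.0062  0.1366] ypr [ 86.6   0.1 -20. ] F [ 0.2  0.3 -1.4] w 0.023 q [ 0.67  0.62 -0.72  1.34  0.51  1.68 -0.1 ]
[ 0.53936239 -0.40733165  0.05091064]
[-0.49, 0.057, 0.248, 0.091, 0.013, 0.013]
[-0.894, 0.067, 0.483, 0.225, 0.022, 0.005]
```

```bash
python3 fit.py | head -1; python3 - <<'E'
from ik import *
from sp import *
q=np.array(D[-1][1]); g0=T0+Q0.apply(gt)
for g,y,ro in (([.547,-.32,.15],84,-12),(g0+[0,0,.05],82.8,0),(g0,82.8,0)):
    P,R=pose(g,S(y,ro)); b=ik(P,R,[q]); q=b[1]; print(b[1].round(2),b[2:])
E
```

```text
0.0030177220759674077 [-6.5200e-02  2.6510e-01  4.4580e-01  3.3000e-03 -1.4000e-03  5.0410e-01
[ 0.69  0.79 -0.62  1.19  0.61  1.77  0.02] (np.float64(0.0012367089424969453), np.float64(0.0002954694857959026))
[ 0.64  1.05 -0.52  0.89  0.73  1.95  0.18] (np.float64(0.0029456366396507423), np.float64(0.0006573294856384664))
[ 0.64  1.1  -0.51  0.9   0.73  1.9   0.15] (np.float64(0.00017085822797830488), np.float64(4.120971953763066e-05))
```

Reachable on this branch as well. I'll go to a hover 50 mm above the rest pose.

>>> play_rows:
  motion:
    - [-0.25, 0.03, 0.12, 0.045, 0.006, 0.006, 0]
    - [-0.49, 0.057, 0.248, 0.091, 0.013, 0.013, 0]
    - [-0.7, 0.062, 0.37, 0.16, 0.018, 0.01, 0]
    - [-0.894, 0.067, 0.483, 0.225, 0.022, 0.005, 0]
    - [-0.894, 0.067, 0.483, 0.225, 0.022, 0.005, 0]

```text
time: 21.3
ee_pos: [0.5094, -0.408, 0.0603]
eef_rot: [0.686, 0.638, -0.276, -0.216]
ft_force: [0.1, 0.1, -2.6]
width: 0.0229
```

```bash
cat > hov.py <<'E'
from sp import *
cur(); g0=T0+Q0.apply(gt)
P=[cam("scene"),cam("top")]
for n in ("spatula_tip","spatula_grip","spatula","rest","rest_tip","rest_grip"):
    l=[eyes.landmark_of(p,n) for p in P]
    print(n,[[(round(a["p"],2),np.round(a["xy"],1).tolist()) for a in k[:2]] for k in l], tri(P,[k[0]["xy"] for k in l]).round(4) if all(l) else "")
E
python3 hov.py; python3 - <<'E'
from sp import *
g0=T0+Q0.apply(gt); 
for dz in(.05,.02,0): print(rel(*pose(g0+[0,0,dz],S(82.8))))
E
```

```text
t 21.3 grip [ 0.5396 -0.4045  0.0949] tip [ 0.5649 -0.1958  0.0508] ypr [83.  -0.2  0.5] F [ 0.1  0.1 -2.6] w 0.0229 q [ 0.62  1.07 -0.5   0.82  0.69  2.01  0.2 ]
spatula_tip [[(0.72, [195.7, 230.3])], [(0.96, [372.8, 216.8]), (0.63, [300.4, 176.1])]] [ 0.5633 -0.1958  0.0369]
spatula_grip [[], []] 
spatula [[(0.85, [160.1, 238.1]), (0.59, [300.7, 179.4])], [(0.64, [410.2, 220.6]), (0.61, [298.0, 175.3])]] [ 0.5527 -0.3093  0.0391]
rest [[(0.66, [156.9, 245.7])], []] 
rest_tip [[], [(0.75, [372.2, 213.2])]] 
rest_grip [[(0.75, [128.0, 239.6])], []] 
[-0.021, -0.007, 0.003, -0.0, -0.001, 0.004]
[-0.006, 0.09, 0.117, -0.0, -0.001, 0.004]
[0.004, 0.154, 0.193, -0.0, -0.001, 0.004]
```

>>> play_rows:
  motion:
    - [-0.013, 0.045, 0.06, 0, 0, 0.004, 0]
    - [-0.006, 0.09, 0.117, 0, 0, 0.004, 0]
    - [0, 0.12, 0.155, 0, 0, 0.004, 0]
    - [0.003, 0.145, 0.183, 0, 0, 0.004, 0]
    - [0.003, 0.145, 0.183, 0, 0, 0.004, 0]

```text
time: 22.62
ee_pos: [0.5092, -0.4108, 0.018]
eef_rot: [0.688, 0.637, -0.275, -0.213]
ft_force: [-0.3, -0.6, -1.9]
width: 0.023
```

```bash
python3 - <<'E'
from sp import *
cur(); g0=T0+Q0.apply(gt)
for dz in(0,-.002): print(rel(*pose(g0+[0,0,dz],S(82.8))))
E
```

```text
t 22.62 grip [ 0.5391 -0.4072  0.0527] tip [ 0.5655 -0.1988  0.0081] ypr [82.8 -0.1  0.1] F [-0.3 -0.6 -1.9] w 0.023 q [ 0.63  1.11 -0.5   0.84  0.7   1.95  0.18]
[-0.0, 0.007, 0.006, -0.001, -0.001, 0.001]
[0.001, 0.014, 0.014, -0.001, -0.001, 0.001]
```

Now the last 2–3 mm, until contact.

>>> play_rows:
  motion:
    - [0, 0.007, 0.006, 0, 0, 0, 0]
    - [0, 0.01, 0.01, 0, 0, 0, 0]
    - [0, 0.01, 0.01, 0, 0, 0, 0]

```text
time: 23.0
ee_pos: [0.5098, -0.4114, 0.0163]
eef_rot: [0.689, 0.637, -0.274, -0.212]
ft_force: [0.4, 0.0, -1.8]
width: 0.0224
```

```bash
python3 - <<'E'
from sp import *
s=cur();print(s["torque"])
E
```

```text
t 23.0 grip [ 0.5397 -0.4078  0.0511] tip [ 0.5661 -0.1994  0.0063] ypr [82.8 -0.1 -0. ] F [ 0.4  0.  -1.8] w 0.0224 q [ 0.63  1.11 -0.5   0.84  0.7   1.95  0.18]
[-0.1306453  -0.85577454  0.05734843]
```

>>> play_rows:
  motion:
    - [0, 0.005, 0.006, 0, 0, 0, 0]
    - [0, 0.005, 0.006, 0, 0, 0, 0]

```text
time: 23.25
ee_pos: [0.5099, -0.4114, 0.0161]
eef_rot: [0.689, 0.636, -0.275, -0.212]
ft_force: [0.4, 1.9, 7.6]
width: 0.0226
```

>>> play_rows:
  motion:
    - [0, 0, 0, 0, 0, 0, 52]
    - [0, 0, 0, 0, 0, 0, 52]
    - [0, 0, 0, 0, 0, 0, 52]
    - [0, 0, 0, 0, 0, 0, 52]

```text
time: 23.75
ee_pos: [0.5096, -0.4114, 0.0142]
eef_rot: [0.689, 0.637, -0.275, -0.213]
ft_force: [-0.3, -0.1, 1.0]
width: 0.0442
```

```bash
python3 - <<'E'
from sp import *
s=cur()
E
```

```text
t 23.75 grip [ 0.5394 -0.4078  0.049 ] tip [ 0.5658 -0.1994  0.0043] ypr [82.8 -0.1  0. ] F [-0.3 -0.1  1. ] w 0.0442 q [ 0.63  1.11 -0.5   0.84  0.7   1.95  0.18]
```

Seated (Fz +7.6) and released. I'll withdraw along the tool axis.

>>> play_rows:
  motion:
    - [0, 0, -0.1, 0, 0, 0, 52]
    - [0, 0, -0.2, 0, 0, 0, 52]
    - [0, 0, -0.3, 0, 0, 0, 52]
    - [0, 0, -0.35, 0, 0, 0, 52]
    - [0, 0, -0.35, 0, 0, 0, 52]

```text
time: 24.38
ee_pos: [0.5557, -0.4073, 0.068]
eef_rot: [0.689, 0.637, -0.275, -0.212]
ft_force: [0.9, -0.2, -0.9]
width: 0.0452
```

```bash
python3 - <<'E'
from sp import *
s=cur(); T=np.array(s["ee_pos"]); R=Ro.from_quat(s["eef_rot"])
print(T,rel(T+[.03,0.05,.14],Rt(82.8,15,-8)))
E
```

```text
t 24.38 grip [ 0.5856 -0.4036  0.1028] tip [ 0.6118 -0.1953  0.0577] ypr [82.8  0.  -0. ] F [ 0.9 -0.2 -0.9] w 0.0452 q [ 0.47  1.15 -0.25  0.6   0.53  2.05  0.31]
[ 0.55574663 -0.40731705  0.06803584] [0.177, -0.36, -0.643, -0.274, 0.001, 0.036]
```

>>> play_rows:
  motion:
    - [0.05, -0.1, -0.2, 0, 0, 0, 52]
    - [0.1, -0.25, -0.45, -0.1, 0, 0.01, 52]
    - [0.17, -0.36, -0.64, -0.2, 0, 0.03, 52]
    - [0.177, -0.36, -0.643, -0.274, 0, 0.036, 52]
    - [0.177, -0.36, -0.643, -0.274, 0, 0.036, 52]

```text
time: 25.0
ee_pos: [0.5851, -0.358, 0.2126]
eef_rot: [0.736, 0.661, -0.137, -0.049]
ft_force: [0.1, 0.2, -0.6]
width: 0.0451
```

```bash
python3 - <<'E'
from sp import *
s=cur(); T=np.array(s["ee_pos"]); R=Ro.from_quat(s["eef_rot"])
print(T,rel([.60,-.22,.30],Rt(83,0,0)))
E
```

```text
t 25.0 grip [ 0.5974 -0.352   0.2565] tip [ 0.642  -0.1459  0.2156] ypr [ 83.    0.1 -25.3] F [ 0.1  0.2 -0.6] w 0.0451 q [ 0.43  0.64 -0.1   1.01  0.25  1.71  0.24]
[ 0.58508954 -0.35795694  0.21257872] [0.628, -0.123, -0.513, -0.163, 0.089, 0.009]
```

```bash
python3 - <<'E'
from sp import *
P=[cam("scene"),cam("top")]
for n in ("spatula_tip","spatula_grip","thermometer","scraper","jar","bottle","bowl"):
    l=[eyes.landmark_of(p,n) for p in P]
    print(n,[[(round(a["p"],2),np.round(a["xy"],1).tolist()) for a in k[:1]] for k in l], tri(P,[k[0]["xy"] for k in l]).round(4) if all(l) else "")
for n,z in (("slab",.044),("slab_done",.044),("spatula",.007)):
  for a in eyes.regions_of(P[1],n)[:3]:
    w=np.array([ray(P[1],k[::-1],z)[:2] for k in np.argwhere(a["region"])]).astype(np.float32);rc=cv2.minAreaRect(w*1000)
    print(n,round(a["p"],2),np.round(rc[0]),np.round(rc[1]),round(rc[2],1),P[1]["image"][a["region"]].mean(0).round())
E
```

```text
spatula_tip [[(0.73, [196.3, 239.7])], [(0.91, [371.4, 215.4])]] [ 0.5721 -0.1982  0.0032]
spatula_grip [[(0.88, [126.5, 242.7])], []] 
thermometer [[(0.96, [189.7, 284.5])], [(0.66, [394.0, 165.5])]] [ 0.7366 -0.2693  0.011 ]
scraper [[(0.62, [392.7, 204.3])], [(0.52, [415.5, 309.6])]] [0.5831 0.0163 0.3246]
jar [[(0.68, [390.2, 204.3])], [(0.68, [173.0, 184.6])]] [ 6.686e-01  4.487e-01 -2.000e-04]
bottle [[(0.89, [383.4, 187.4])], [(0.85, [165.0, 211.3])]] [ 0.5814  0.4739 -0.0071]
bowl [[(0.96, [367.7, 148.1])], [(0.88, [142.4, 273.0])]] [0.3779 0.5312 0.0006]
slab 0.92 [487. 190.] [112.  90.] 87.9 [150. 107.  61.]
slab 0.83 [ 362. -135.] [111.  90.] 17.7 [168.  90. 103.]
slab 0.58 [837. -79.] [ 89. 109.] 77.3 [ 45.  58. 111.]
slab_done 0.98 [682.  38.] [ 91. 109.] 0.4 [162. 113.  61.]
slab_done 0.33 [ 543. -340.] [295.  78.] 81.8 [133. 122. 110.]
spatula 0.55 [ 546. -348.] [302.  79.] 81.3 [131. 120. 108.]
spatula 0.53 [532. 146.] [364. 457.] 89.3 [166. 155. 137.]
spatula 0.33 [492. 194.] [ 97. 116.] 0.5 [150. 107.  63.]
```

All matches the start, apart from the slab, which is now pale side up and flat. Handing in.

```bash
python3 -c "
from bench import r,job
print(job.close_job(), r.read_state()['time'])"
```

```text
the job is handed in; nothing more can be done
the job is handed in; nothing more can be done
```

The slab is turned over, the turner is back in its rest and released, and the job is handed in at about 26 s of the 51 s allowed. No verdict was reported.

**How it went:** I slid the blade under the slab against the bar, lifted it a few millimetres and moved it 5 cm away from the robot (+x). I then rolled it about 75° over its long edge. The last part was a push with the raised blade edge, so the slab tipped past upright and dropped flat rather than being set down by the full roll.

**Last checks:**
- **Slab:** it lies flat on bare stone with the pale side up, centred near (0.487, 0.190). Its outline from above measures 112 × 90 mm.
- **Finished slab:** it measures the same as at the start, (682, 38) mm.
- **Turner:** its tip is within about 1 cm of its starting reading, and the blade met the rest floor with 7.6 N before I let go.
- **Other things:** bowl, jar, bottle and thermometer read within about 1.3 cm of their start positions, which is about the networks' scatter.

**What failed or disagreed:**
- **First grasp:** it closed on nothing, because the real fingertips sit about 30 mm behind the reported TCP. I corrected for that and the second grasp held.
- **Last scraper reading:** it was a false match to another object in the scene view. Its top-view pixel moved only about 4 px, and the arm never went near it.
- **Turner's grip point:** the top view missed it in the final check.
- **No final picture:** my 12 views were used up before the turner went back, so its final pose is checked by numbers only.

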